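# Secure the marbling bench: vessels into their anti-tip stands, brush onto its rest

## Robot

A 6-joint arm with a two-finger parallel gripper is mounted at the origin on the work surface; the furniture and walls round the work are solid. World frame = base frame: x ahead of the robot, y to its left, z up, the work surface at z = 0. Lengths are in mm, angles in rad, forces in N, time in s.
With the tool pointing down it reaches from about 275 to 825 mm from the base axis. Payload 5.2 kg.
Tool frame: the origin (TCP) lies on the centre line of the jaws, within the pads' length; the fingertips stand bot.finger_overhang ahead of it and the grasp point (between the pads) lies 5 mm behind it (bot.finger_overhang is the distance from the TCP to the fingertips, in mm); z points along the fingers, y is the line along which they close (so a half turn about z gives the same grasp; the last joint's range is limited). The gripper opens to 93 mm and grips with 3 to 60 N. Pads are 15 mm wide; open, the fingers measure 128 mm over their backs; the gripper's body (75 mm by 188 mm) begins 65 mm behind the grasp point.
Start: joints at [-1.52, 0.259, 1.535, -0, 1.348, -0.203], TCP at [138.117, -532.38, 232.653] pointing down, gripper open.
Joint ranges: [-3.14, 3.14], [-0.91, 2.08], [0.19, 2.58], [-1.22, 4.36], [0.22, 2.71], [-3.12, 3.12]. Speed limits (rad/s): [2.57, 2.57, 3.14, 3.14, 3.14, 3.14].

## Interface

Orientations are given as [roll, pitch, yaw] about the fixed x, y, z axes, in that order (R = Rz(yaw) Ry(pitch) Rx(roll)).
In Python, from workcell import bot gives the robot as it stands. The module is installed in compiled form; this text tells all that it offers.
- The arm moves only by the tool arm_command, never from a script. Its argument "moves" is a list of rows, each a list of 5 numbers: the shift along the tool's x, y, z in units of 25 mm (1.0 is 25 mm), then the turn about the tool's z in units of 6 degrees (1.0 is 6 degrees), then the opening, from -1 (shut) to 1 (fully open). A call has 1 to 5 rows; each row shifts and turns the commanded pose from where the row before left it, along the tool's axes as they then stand; what a row does not reach is not made up. A row lasts 1/12 s, in which the tool goes at most 41.7 mm and 7.16 degrees, less where a joint would pass 70% of its speed; a pose out of reach is approached as far as the arm can. A call is refused whole if a number of a shift passes 1 or a number of a turn 1, either way. A call with a gripper value outside its range is refused whole. The fingers move at their own pace and stop on an object; "squeeze" is the grip in N (left out, the last holds). Time passes only in rows, so rows that do not move let the fingers close. It gives the time, the measured TCP pose, the force, the opening and the grip force at its end, in the units of the state.
- bot.observe(): the state, without advancing time (a new reading comes with each control period).
- bot.read_camera(name): name is "scene" or "top" or "wrist"; returns the picture (400x640x3 uint8, red, green, blue); there is no depth.
- bot.get_calibration(name): a dict with "camera_matrix" (3x3 intrinsics, pixels), "position" and "rotation" of the camera in the world; the wrist camera has in their place "hand_eye" (4x4, takes a point from camera to tool coordinates, whose origin is the TCP and whose axes are the flange's). Camera axes: x right, y up, looking along -z (the intrinsics and any distortion apply to the point x, -y, -z); pixel columns grow to the right and rows downward; lengths in mm; the calibration is good to about 2 mm. A picture is of the moment at which its call begins: read the wrist's pose just before it. get_calibration takes no time and is no camera call.
- bot.hand_in(): hands the job in; it is judged then, once.
The state is a dict: "time": time; "qpos": joint angles; "joint_vel": joint speeds; "tau": joint torques, N m; "ee_pos": TCP position; "ee_rot": TCP orientation; "wrist_force": force on the tool from outside, world axes, zero at the start; "wrist_torque": the same for the moment, N m; "opening": finger opening in mm; "grip_force": force on a finger pad.
Only numpy, scipy, OpenCV 4.12 (cv2) and the standard library are available. Lean on these libraries where they do the work, as an engineer would, in place of code of your own. Each camera call takes 0.05 s, during which the arm holds its last target. There are 200 camera calls.

## Task

Make the marbling bench safe so that nothing can tip or roll into the bath: stand the white dropper bottle, the small jar with the stir stick and the jar of brushes each fully down in the weighted stand whose bore fits it, and lay the loose brush in both notches of the brush rest, centred to within about 2 cm lengthwise. Keep the bottle and jars upright and set them down rather than drop them. Leave the low jar of yellow colour and the paint tube that lies between the jars and the stands where they are.

Things in the scene. Friction and masses are not known exactly. Their poses are not given: they have to be found in the camera images.
- dropper: white dropper bottle standing among the jars (coloured ones far back are not part of the job): round body 30 mm across up to 58 mm, then a cap of 24 mm, 87 mm high in all, about 45 g. Grip the body 27 to 57 mm above its underside. Belongs in the narrow stand. Stands loose on the bench at the start, origin at the centre of its underside, z up.
- small_jar: small glass jar with one wooden stir stick: 46 mm across and 49 mm high to the rim, stick up to 88 mm, about 120 g. Grip the glass 19 to 48 mm above its underside (lower, the fingers would meet the stand's rim). Belongs in the medium stand. Stands loose on the bench at the start, origin at the centre of its underside, z up.
- brush_jar: jam jar holding six stubby brushes: 55 mm across up to 57 mm, narrower (48 mm) from there to 69 mm, brushes up to 122 mm, about 260 g. Grip the glass 30 to 57 mm above its underside. Belongs in the wide stand. Stands loose on the bench at the start, origin at the centre of its underside, z up.
- brush: round paint brush lying on the bench, 222 mm long, 13 mm thick. x runs along it from the handle's end (x = -111 mm) to the bristles (x = +111 mm), z up; origin at mid-length on its underside; it balances near there. Handle (x = -111 to +49 mm) 12 mm wide to grip. About 25 g. Belongs on the brush rest, either way round.
- stand_narrow_seat (a point): the narrowest of three weighted anti-tip stands, fixed on the bench: a round pale-wood collar, bore 37 mm wide and 22 mm deep, rim 32 mm above the bench, flared mouth, on a dark steel disc 75 mm across. This point is the centre of the bore's cork floor, 10 mm above the bench; z up.
- stand_medium_seat (a point): the medium one of three weighted anti-tip stands, fixed on the bench: a round pale-wood collar, bore 52 mm wide and 14 mm deep, rim 24 mm above the bench, flared mouth, on a dark steel disc 90 mm across. This point is the centre of the bore's cork floor, 10 mm above the bench; z up.
- stand_wide_seat (a point): the widest of three weighted anti-tip stands, fixed on the bench: a round pale-wood collar, bore 62 mm wide and 26 mm deep, rim 36 mm above the bench, flared mouth, on a dark steel disc 100 mm across. This point is the centre of the bore's cork floor, 10 mm above the bench; z up.
- brush_rest_notches (a point): brush rest, fixed: wooden board 130 x 50 x 10 mm with a notched saddle 50 mm either side of its middle (14 mm thick, 42 mm high, 86 mm of clear space between them for the fingers). Notches 20 mm wide at the floor, 27 mm at the mouth, 15 mm deep. This point: midway between the notches at their floor height, 26.5 mm above the bench; x runs through both notches, z up.
- yellow_jar: low open glass jar of yellow colour, 52 mm across, 44 mm high, standing loose among the other things. Leave it alone. Origin at the centre of its underside.
- tube: paint tube with a black cap lying between the row of jars and the row of stands, 89 x 34 mm, 22 mm high, its length roughly along the robot's x. Leave it alone (another one lies near the robot's foot, outside the work). Origin at the middle of its underside.
Not all that is in view belongs to the job. What is shaped like the brush_jar but blue or green is not meant.

How it is judged (in metres and radians):
At the end, for the whole second after the job is handed in: Bottle and jars each in their own stand: within 8 mm of the bore axis, underside within 4 mm of its floor, upright to 0.12 rad. Brush down in both notches: middle within 30 mm lengthwise, in line to 0.17 rad. Yellow jar and paint tube moved less than 15 mm. All released, at rest (horizontal distance between dropper and stand_narrow_seat below 0.008 m and z of dropper in the frame of stand_narrow_seat between -0.004 and 0.004 m and angle between each of dropper, small_jar, brush_jar's own z axis and vertical below 0.12 rad and linear speed of each of dropper, small_jar, brush_jar, brush below 0.02 m/s and angular speed of each of dropper, small_jar, brush_jar, brush below 0.3 rad/s and horizontal distance between small_jar and stand_medium_seat below 0.008 m and z of small_jar in the frame of stand_medium_seat between -0.004 and 0.004 m and horizontal distance between brush_jar and stand_wide_seat below 0.008 m and z of brush_jar in the frame of stand_wide_seat between -0.004 and 0.004 m and x of brush in the frame of brush_rest_notches between -0.03 and 0.03 m and y of brush in the frame of brush_rest_notches between -0.013 and 0.013 m and z of brush in the frame of brush_rest_notches between -0.004 and 0.012 m and angle between the x axis of brush and the x axis of brush_rest_notches, either way round below 0.17 rad and distance of each of yellow_jar, tube from where it was at the start of the episode below 0.015 m); the robot touches nothing.
It fails at once if the bottle or a jar is tipped by more than about 40 degrees (angle between any of dropper, small_jar, brush_jar's own z axis and vertical above 0.7 rad).
It fails at once if the bottle or a jar is dropped (faster than 0.6 m/s with no finger on it, a fall of about 18 mm) ((linear speed of dropper above 0.6 m/s and contact force between dropper and the fingers below 0.05 N) or (linear speed of small_jar above 0.6 m/s and contact force between small_jar and the fingers below 0.05 N) or (linear speed of brush_jar above 0.6 m/s and contact force between brush_jar and the fingers below 0.05 N)).
It fails at once if the yellow jar or the paint tube is moved by more than 15 mm (distance of any of yellow_jar, tube from where it was at the start of the episode above 0.015 m).
It also fails if it takes over 112 s, if anything falls off the work surface, if the arm or the gripper's body presses on something with over 40 N, if the wrist force passes 120 N, or if a joint passes its speed limit or range.

## Working session

There is one attempt and no reset: what is moved stays moved. The work goes in short steps, Python scripts to look and compute and a tool call to move; the robot and the scene stay as the last step left them, time stands still between calls to the robot, and variables do not carry over. Pictures are saved under pics/ and viewed, at most 14 in all, crops included, and the job is handed in when it is done.

Besides the shell and the picture viewer there is one more tool, called as a command line: name --pt "numbers of a row" for each row, then --argument value for the rest. arm_command: Moves the arm, as the interface text tells. Its arguments: {"type":"object","properties":{"moves":{"type":"array"},"squeeze":{"type":"number"}},"required":["moves"]}

```bash
mkdir -p pics; python3 - <<'E'
from workcell import bot
import cv2,numpy as np
print(bot.finger_overhang, bot.observe())
for n in ("top","scene"):
    im=bot.read_camera(n); cv2.imwrite(f"pics/{n}0.png",im[:,:,::-1]); c=bot.get_calibration(n); print(n,{k:np.round(v,3).tolist() if not isinstance(v,str) else v for k,v in c.items()})
print({k:np.round(v,3).tolist() for k,v in bot.get_calibration("wrist").items()})
E
```

```text
14.0 {'time': 0.0, 'qpos': array([-1.51978976e+00,  2.59330107e-01,  1.53605758e+00,  8.15201753e-06,
        1.34802721e+00, -2.02771198e-01]), 'joint_vel': array([ 0.00147842,  0.00033217,  0.00017674, -0.00056651, -0.00117793,
        0.0004205 ]), 'tau': array([ 2.58409818e-04, -4.37302279e+01, -2.84002537e+01,  7.15529546e-02,
        4.16648935e-02, -1.60782297e-04]), 'ee_pos': array([ 138.09809949, -531.84228058,  231.83487752]), 'ee_rot': array([-3.13980934e+00, -3.74756343e-04,  2.53775628e-01]), 'wrist_force': array([ 0.78457339, -0.06016959,  0.48331565]), 'wrist_torque': array([ 0.02965495, -0.01435395, -0.04108945]), 'grip_force': 0.0, 'opening': 92.98964498567175}
top {'camera_matrix': [[501.966, 0.0, 313.766], [0.0, 501.966, 201.736], [0.0, 0.0, 1.0]], 'position': [361.648, -15.139, 1308.901], 'rotation': [0.107, 0.015, -1.583]}
scene {'camera_matrix': [[441.721, 0.0, 330.918], [0.0, 441.721, 205.068], [0.0, 0.0, 1.0]], 'position': [-173.926, 695.35, 598.987], 'rotation': [1.065, 0.012, -2.396]}
{'camera_matrix': [[348.517, 0.0, 321.369], [0.0, 348.517, 201.741], [0.0, 0.0, 1.0]], 'hand_eye': [[0.001, 0.962, 0.272, 75.449], [1.0, -0.001, 0.0, -1.554], [0.001, 0.272, -0.962, -152.699], [0.0, 0.0, 0.0, 1.0]]}
```

View pics/top0.png

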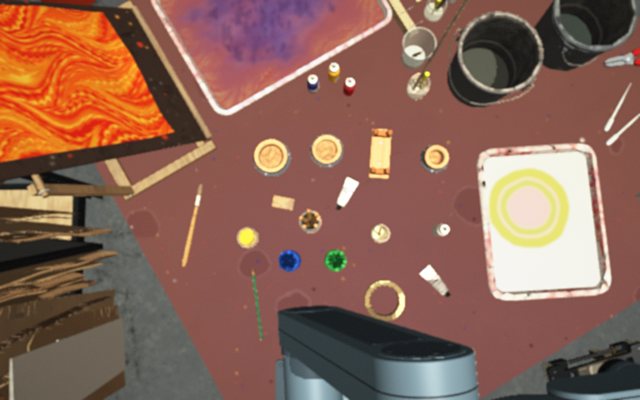

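View pics/scene0.png

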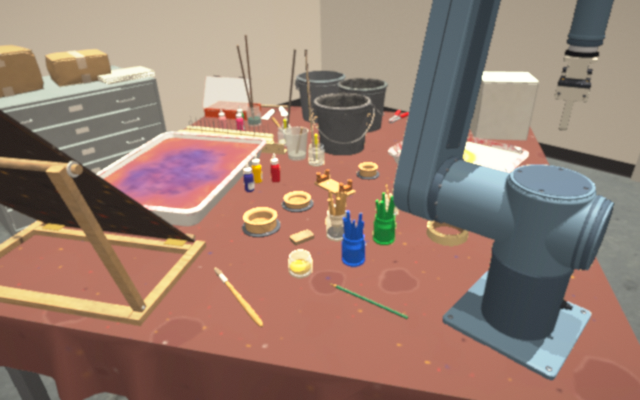

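The top view shows the stands at wide (272,156), medium (326,150) and narrow (436,157), with the rest at (381,152). The loose brush is at (192,225), not the thin green one at (256,305). The brush_jar candidates are the brown one at (311,220), the blue one at (290,260) and the green one at (336,260); brown fits. The small jar is at (380,233), the white dropper at (443,229), the tube at (347,193) and the yellow jar at (247,237). I'll confirm these in an enlarged crop.

```bash
cat > h.py <<'E'
import numpy as np,cv2
from workcell import bot
from scipy.spatial.transform import Rotation as R
def cam(n,st=None):
    c=bot.get_calibration(n); K=np.array(c["camera_matrix"])
    if n=="wrist":
        T=np.array(c["hand_eye"]); Rt=R.from_euler('xyz',st["ee_rot"]).as_matrix()
        return K,Rt@T[:3,3]+st["ee_pos"],Rt@T[:3,:3]
    return K,np.array(c["position"]),R.from_euler('xyz',c["rotation"]).as_matrix()
def ray(C,uv):
    K,p,Rm=C; uv=np.atleast_2d(uv).astype(float)
    d=np.c_[(uv[:,0]-K[0,2])/K[0,0],-(uv[:,1]-K[1,2])/K[1,1],-np.ones(len(uv))]@Rm.T
    return p,d
def plane(C,uv,z):
    p,d=ray(C,uv); return p+d*((z-p[2])/d[:,2])[:,None]
def proj(C,P):
    K,p,Rm=C; q=(np.atleast_2d(P)-p)@Rm
    return np.c_[K[0,2]-K[0,0]*q[:,0]/q[:,2],K[1,2]+K[1,1]*q[:,1]/q[:,2]]
E
python3 - <<'E'
from h import *
im=cv2.imread("pics/top0.png")
cv2.imwrite("pics/topcrop.png",cv2.resize(im[120:290,170:470],None,fx=2.66,fy=2.66,interpolation=cv2.INTER_CUBIC))
C=cam("top")
for n,uv,z in [("wide",(272,156),36),("med",(326,150),24),("narrow",(436,157),32),("rest",(381,152),42),("brush",(192,225),8),("bjar",(311,220),80),("sjar",(380,233),49),("drop",(443,229),87),("tube",(347,193),15),("yellow",(247,237),44)]:
    print(n,plane(C,uv,z)[0].round())
E
```

```text
wide [619. 109.  36.]
med [635. -31.  24.]
narrow [ 611. -313.   32.]
rest [ 624. -171.   42.]
brush [445. 321.   8.]
bjar [449.   9.  80.]
sjar [ 417. -162.   49.]
drop [ 423. -311.   87.]
tube [523. -83.  15.]
yellow [411. 172.  44.]
```

View pics/topcrop.png

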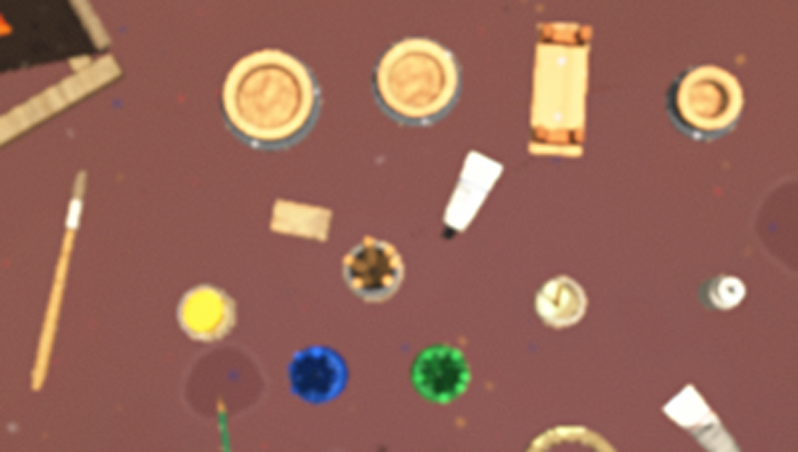

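The crop confirms them: the brown-brush jar, the white dropper, the small jar with the stick, and the tan round brush. I'll now move up for closer wrist views.

arm_command --pt "0 0 0 0.8 1" --pt "0 0 0 0.8 1" --pt "0 0 0 0.82 1" --pt "0.8 -0.6 0 0 1" --pt "0.9 -0.7 0 0 1"

```text
time: 0.52
ee_pos: [179.9, -500.2, 231.9]
ee_rot: [-3.141, 0.0, -0.003]
wrist_force: [0.4, 0.3, -0.2]
opening: 92.7
grip_force: 0.0
```

arm_command --pt "0.9 -0.7 0 0 1" --pt "0.9 -0.7 0 0 1" --pt "0.9 -0.7 0 0 1" --pt "0.9 -0.7 0 0 1" --pt "0.9 -0.7 0 0 1"

```text
time: 0.93
ee_pos: [293.9, -411.1, 232.3]
ee_rot: [-3.141, 0.0, 0.0]
wrist_force: [-0.5, -0.9, 0.0]
opening: 93.5
grip_force: 0.0
```

arm_command --pt "0.9 -0.7 0 0 1" --pt "0.9 -0.7 0 0 1" --pt "0.9 -0.7 0 0 1" --pt "0.9 -0.7 0 0 1" --pt "0.9 -0.7 0 0 1"

```text
time: 1.35
ee_pos: [406.4, -323.5, 232.3]
ee_rot: [-3.141, 0.0, 0.0]
wrist_force: [0.1, -0.9, -0.1]
opening: 93.2
grip_force: 0.0
```

arm_command --pt "0.9 -0.8 0 0 1" --pt "0.9 -0.8 0 0 1" --pt "0.5 -0.5 0 0 1" --pt "0 0 0 0 1" --pt "0 0 0 0 1"

```text
time: 1.77
ee_pos: [463.2, -271.5, 232.2]
ee_rot: [-3.141, 0.001, 0.003]
wrist_force: [-0.1, -0.4, 0.0]
opening: 93.0
grip_force: 0.0
```

```bash
python3 - <<'E'
from h import *
import pickle
s=bot.observe(); im=bot.read_camera("wrist"); cv2.imwrite("pics/w1.png",im[:,:,::-1]); pickle.dump(s,open("w1.pkl","wb"))
print(s["time"],s["ee_pos"],s["ee_rot"],s["wrist_force"])
E
```

```text
1.7667 [ 463.21483879 -271.46005542  232.18470867] [-3.14120899e+00  9.79049604e-04  2.80857712e-03] [-0.08000018 -0.39341867  0.02746497]
```

View pics/w1.png

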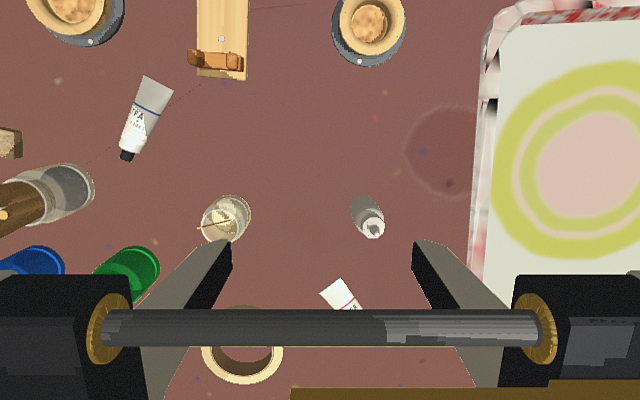

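The wrist view has the dropper at (370,215), the small jar at (225,215), the narrow stand at (371,22) and the tube at (145,118). I'll move on so all the stands are in view together.

arm_command --pt "0.3 -1 0 0 1" --pt "0.3 -1 0 0 1" --pt "0.3 -1 0 0 1" --pt "0.3 -1 0 0 1" --pt "0.3 -1 0 0 1"

```text
time: 2.23
ee_pos: [499.8, -147.6, 232.6]
ee_rot: [3.141, 0.0, -0.002]
wrist_force: [-0.4, -0.1, 0.4]
opening: 93.0
grip_force: 0.0
```

arm_command --pt "0.3 -1 0 0 1" --pt "0 0 0 0 1" --pt "0 0 0 0 1"

```text
time: 2.48
ee_pos: [507.6, -122.4, 232.6]
ee_rot: [3.141, 0.0, 0.001]
wrist_force: [0.2, -0.1, 0.4]
opening: 93.0
grip_force: 0.0
```

```bash
python3 - <<'E'
from h import *
import pickle
s=bot.observe(); im=bot.read_camera("wrist"); cv2.imwrite("pics/w2.png",im[:,:,::-1]); pickle.dump(s,open("w2.pkl","wb"))
print(s["time"],s["ee_pos"],s["ee_rot"])
E
```

```text
2.4833 [ 507.56899098 -122.42986415  232.62942548] [3.14112347e+00 3.74769347e-04 1.32078107e-03]
```

View pics/w2.png

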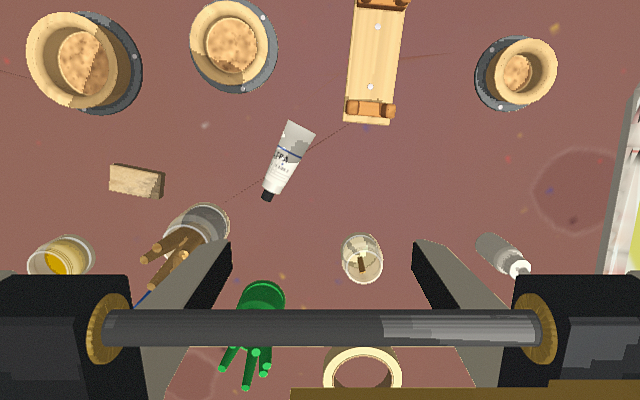

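The second view has wide (85,62), medium (232,46), narrow (515,73), rest (375,60), small jar (362,260), dropper (502,255), brush_jar base (200,225), yellow (60,255) and tube (288,160). Next I'll measure by outlines: far-side arcs at top height, near-side arcs at base height, with known radii.

```bash
cat > m.py <<'E'
from h import *
import pickle
from scipy.optimize import least_squares
def fg(im,thr):
    lab=cv2.cvtColor(cv2.GaussianBlur(im,(3,3),0),cv2.COLOR_BGR2LAB).astype(float)
    med=np.median(lab[100:240,220:470].reshape(-1,3),0)
    d=lab-med; d[...,0]*=.35
    return (np.linalg.norm(d,axis=2)>thr).astype(np.uint8)
def circ(P,r=None):
    c=P.mean(0)
    f=(lambda v:np.hypot(*(P-v[:2]).T)-(r or v[2]))
    s=least_squares(f,[*c,r or 30],loss="soft_l1",f_scale=.7)
    return s.x[:3] if r is None else s.x[:2],np.sqrt(np.mean(f(s.x)**2))
def outline(mask,box):
    x0,y0,x1,y1=box; m=np.zeros_like(mask); m[y0:y1,x0:x1]=mask[y0:y1,x0:x1]
    m=cv2.morphologyEx(m,cv2.MORPH_OPEN,np.ones((3,3)));m=cv2.morphologyEx(m,cv2.MORPH_CLOSE,np.ones((5,5)))
    cs,_=cv2.findContours(m,0,cv2.CHAIN_APPROX_NONE); c=max(cs,key=cv2.contourArea)[:,0]
    k=(c[:,0]>x0+1)&(c[:,0]<x1-2)&(c[:,1]>y0+1)&(c[:,1]<y1-2)
    return c[k].astype(float)
def arcs(C,c,z_far,z_near,rf,rn):
    """far arc at z_far, near arc at z_near"""
    nad=C[1][:2]; out={}
    for nm,z,r,sg in (("far",z_far,rf,1),("near",z_near,rn,-1)):
        P=plane(C,c,z)[:,:2]; m=(P.max(0)+P.min(0))/2; u=(m-nad)/np.linalg.norm(m-nad)
        D=P-m; a=D@u/np.hypot(*D.T)*sg; Q=P[a>0.25]
        if len(Q)>8: v,e=circ(Q,r); out[nm]=(v.round(1).tolist(),round(e,2),len(Q))
    return out
E
python3 - <<'E'
from m import *
vis=[]
for w,boxes in (("w2",{"wide":(10,0,160,125,36,7,None,50),"med":(180,0,285,100,24,7,None,45),"narrow":(465,30,565,115,32,7,None,37.5),"sjar":(330,228,395,290,49,0,23,23),"drop":(470,228,540,283,87,0,12,15),"yellow":(20,228,105,274,44,0,26,26)}),
  ("w1",{"sjar":(190,190,260,246,49,0,23,23),"drop":(340,190,395,246,87,0,12,15),"narrow":(325,0,410,75,32,7,None,37.5),"bjar":(40,155,105,235,57,0,27.5,27.5)})):
    im=cv2.imread(f"pics/{w}.png"); C=cam("wrist",pickle.load(open(w+".pkl","rb"))); m=fg(im,11); o=im.copy()
    for n,b in boxes.items():
        c=outline(m,b[:4]); print(w,n,arcs(C,c,*b[4:]))
        for p in c.astype(int): o[p[1],p[0]]=(0,255,0)
    vis.append(o[:290])
cv2.imwrite("pics/v1.png",np.vstack(vis))
E
```

```text
w2 wide {'far': ([619.4, 113.6, 42.2], np.float64(0.27), 138), 'near': ([619.5, 112.1], np.float64(0.61), 135)}
w2 med {'far': ([634.7, -36.1, 42.3], np.float64(0.3), 82), 'near': ([637.2, -31.4], np.float64(0.45), 108)}
w2 narrow {'far': ([611.6, -314.1, 30.3], np.float64(0.46), 95), 'near': ([611.7, -314.3], np.float64(0.54), 96)}
w2 sjar {'far': ([419.7, -164.6], np.float64(1.39), 58), 'near': ([413.9, -166.6], np.float64(0.46), 61)}
w2 drop {'far': ([434.1, -305.5], np.float64(2.99), 52), 'near': ([421.3, -319.7], np.float64(5.08), 67)}
w2 yellow {'far': ([442.8, 203.5], np.float64(4.42), 34), 'near': ([407.6, 177.5], np.float64(0.49), 67)}
w1 sjar {'far': ([418.0, -168.0], np.float64(1.67), 45), 'near': ([414.3, -164.6], np.float64(0.55), 63)}
w1 drop {'far': ([431.6, -315.1], np.float64(0.82), 47), 'near': ([421.4, -317.7], np.float64(0.97), 48)}
w1 narrow {'far': ([607.1, -309.4, 36.6], np.float64(0.25), 46), 'near': ([612.2, -315.4], np.float64(0.4), 81)}
w1 bjar {'far': ([450.5, 3.1], np.float64(1.09), 30), 'near': ([445.9, 16.2], np.float64(0.46), 73)}
```

View pics/v1.png

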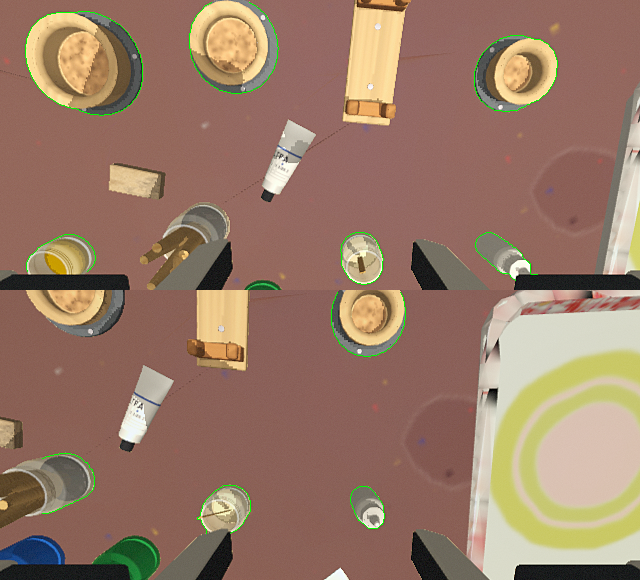

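Green outlines fit well: the near-side arcs give each stand's centre to about 1 mm across the two views. Next is a view from the left, for the brush, the brush_jar and the wide stand.

arm_command --pt "0 -1 0 0 1" --pt "0 -1 0 0 1" --pt "0 -1 0 0 1" --pt "0 -1 0 0 1" --pt "0 -1 0 0 1"

```text
time: 2.95
ee_pos: [507.8, 1.6, 232.6]
ee_rot: [3.141, 0.0, -0.003]
wrist_force: [0.9, -0.4, 1.6]
opening: 93.0
grip_force: 0.0
```

arm_command --pt "0 -1 0 0 1" --pt "0 -1 0 0 1" --pt "0 -1 0 0 1" --pt "0 0 0 0 1" --pt "0 0 0 0 1"

```text
time: 3.37
ee_pos: [508.0, 77.0, 232.6]
ee_rot: [3.141, 0.0, 0.001]
wrist_force: [0.1, 0.0, 0.3]
opening: 93.1
grip_force: 0.0
```

```bash
python3 - <<'E'
from m import *
s=bot.observe(); im=bot.read_camera("wrist")[:,:,::-1].copy(); cv2.imwrite("pics/w3.png",im); pickle.dump(s,open("w3.pkl","wb"))
print(s["time"],s["ee_pos"],s["ee_rot"])
C=cam("wrist",s)
for n,P in (("wide",(619.5,112,7)),("med",(637,-31.4,7)),("bjar",(446,14,0)),("yellow",(408,177,0)),("brush",(445,321,0))): print(n,proj(C,P)[0].round())
for w in ("w1","w2"):
    i=cv2.imread(f"pics/{w}.png"); Cw=cam("wrist",pickle.load(open(w+".pkl","rb")))
    u,v=proj(Cw,(423,-315,87))[0].astype(int); print(w,"cap predicted",u,v)
    g=(i.min(2)>150).astype(np.uint8); n,l,st,ce=cv2.connectedComponentsWithStats(g)
    for k in range(1,n):
        if st[k,4]>25 and abs(ce[k]-[u,v]).max()<30: print(st[k],ce[k].round(1),plane(Cw,st[k,:2]+st[k,2:4]/2-.5,87)[0].round(1))
E
```

```text
3.3667 [507.9628179   76.95958317 232.58505942] [3.14084613e+00 1.02190998e-04 7.77638200e-04]
wide [289.  66.]
med [431.  48.]
bjar [376. 225.]
yellow [239. 255.]
brush [114. 225.]
w1 cap predicted 370 234
[357 209  28  29 359] [373.2 224.9] [ 434.2 -314.3   87. ]
w2 cap predicted 525 278
[497 249  26  25 173] [506.9 258.1] [ 441.2 -296.7   87. ]
[509 260  22  20 235] [518.8 267.4] [ 432.5 -307.5   87. ]
```

View pics/w3.png

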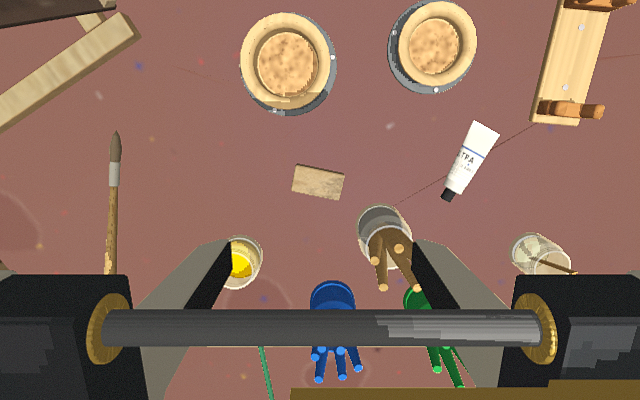

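In the left view the brush runs from its tip (115,130) down along column ~112, the brush_jar base is at (385,222), the wide stand at (288,63), the medium stand at (432,47), and the tube at (470,160). I'll compute positions from it.

```bash
python3 - <<'E'
from m import *
im=cv2.imread("pics/w3.png"); C=cam("wrist",pickle.load(open("w3.pkl","rb"))); m=fg(im,11)
for n,b in {"wide":(230,2,350,125,36,7,None,50),"med":(380,0,485,102,24,7,None,45),"bjar":(345,190,410,236,57,0,27.5,27.5),"yellow":(228,228,270,295,44,0,26,26)}.items():
    print(n,arcs(C,outline(m,b[:4]),*b[4:]))
c=outline(m,(90,120,135,265)); 
bm=np.zeros_like(m); bm[120:262,90:135]=m[120:262,90:135]; ys,xs=np.nonzero(bm)
P=plane(C,np.c_[xs,ys],7)[:,:2]
L=cv2.fitLine(P.astype(np.float32),cv2.DIST_HUBER,0,.01,.01).ravel(); print("brush line",L, "tip",P[P[:,0].argmax()])
# top: brush ends, jars, rest saddles
t=cv2.imread("pics/top0.png"); T=cam("top")
hsv=cv2.cvtColor(t,cv2.COLOR_BGR2HSV)
ft=fg(t,14); sub=ft[175:275,175:212]; n,l,st,ce=cv2.connectedComponentsWithStats(sub); k=1+st[1:,4].argmax(); ys,xs=np.nonzero(l==k)
Q=plane(T,np.c_[xs+175,ys+175],6)[:,:2]; print("top brush ends",Q[Q[:,0].argmax()],Q[Q[:,0].argmin()],len(Q))
for nm,uv in (("saddleF",(382.4,133)),("saddleN",(379.4,171))): print(nm,plane(T,uv,42)[0])
w2=cv2.imread("pics/w2.png"); cv2.imwrite("pics/c1.png",np.hstack([cv2.resize(w2[0:130,330:420],None,fx=4,fy=4),cv2.resize(t[115:190,350:410],None,fx=520/75,fy=520/75)[:520]]))
E
```

```text
wide {'far': ([617.9, 111.0, 44.7], np.float64(0.38), 125), 'near': ([620.6, 113.6], np.float64(0.35), 119)}
med {'far': ([635.2, -27.1, 41.9], np.float64(0.33), 86), 'near': ([637.5, -31.9], np.float64(0.5), 108)}
bjar {'far': ([488.8, -24.7], np.float64(0.36), 11), 'near': ([445.4, 11.4], np.float64(0.35), 47)}
yellow {'far': ([413.3, 173.7], np.float64(0.6), 32), 'near': ([407.7, 175.2], np.float64(0.42), 52)}
brush line [ 9.7984421e-01 -1.9976330e-01  4.8034009e+02  3.1267844e+02] tip [554.11731504 297.73944515]
top brush ends [553.25087988 299.19579499] [339.77272089 340.7768655 ] 453
saddleF [ 673.58651337 -175.9886954    42.        ]
saddleN [ 574.80571633 -165.68990607   42.        ]
```

View pics/c1.png

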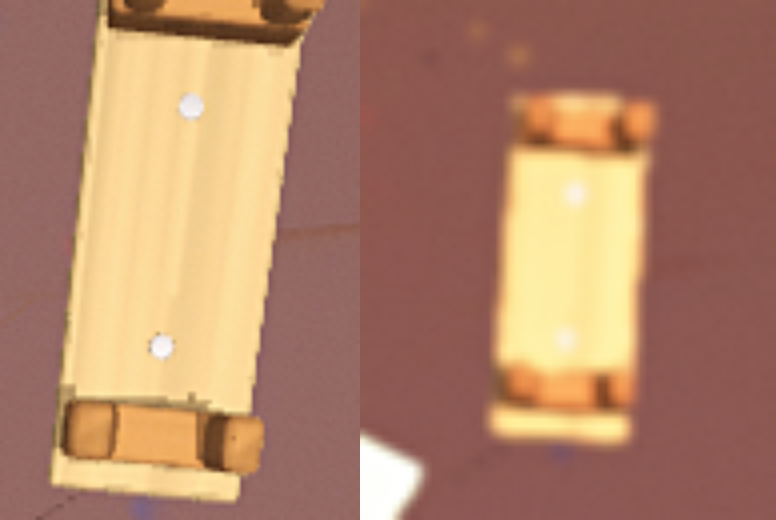

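The rest's two screws are at w2 (377.5,26.3) and (370.3,86.5), on its centreline. First pick is the brush jar at (446,13.5).

```bash
python3 - <<'E'
from m import *
C=cam("wrist",pickle.load(open("w2.pkl","rb")))
a,b=plane(C,[(377.5,26.3),(370.3,86.5)],10); print(a,b,(a+b)/2,np.arctan2(*(a-b)[1::-1]))
print(plane(C,[(369.5,110)],30))
E
```

```text
[ 655.24534554 -175.40587094   10.        ] [ 599.19422573 -170.63431806   10.        ] [ 627.21978564 -173.0200945    10.        ] -0.0849238421310049
[[ 576.29509397 -168.08737236   30.        ]]
```

arm_command --pt "-0.8 0.8 0 0 1" --pt "-0.84 0.84 0 0 1" --pt "-0.84 0.9 0 0 1" --pt "0 0 0.9 0 1" --pt "0 0 1 0 1"

```text
time: 3.83
ee_pos: [446.5, 10.9, 186.4]
ee_rot: [3.14, -0.005, -0.004]
wrist_force: [0.9, 0.8, -0.9]
opening: 93.0
grip_force: 0.0
```

arm_command --pt "0 0 1 0 1" --pt "0 0 1 0 1" --pt "0 0 1 0 1" --pt "0 0 0.8 0 1" --pt "0 0 0.2 0 1"

```text
time: 4.25
ee_pos: [443.7, 12.7, 82.4]
ee_rot: [-3.141, 0.005, -0.002]
wrist_force: [0.3, -0.2, -0.3]
opening: 93.1
grip_force: 0.0
```

arm_command --pt "0 0 0.4 0 1" --pt "0 0 0.4 0 1" --pt "0 0 0.3 0 1" --pt "0 0 0 0 1" --pt "0 0 0 0 1"

```text
time: 4.67
ee_pos: [446.1, 13.5, 58.0]
ee_rot: [3.141, 0.0, -0.0]
wrist_force: [0.1, 0.5, 0.4]
opening: 93.0
grip_force: 0.0
```

arm_command --pt "0 0 0.15 0 1" --pt "0 0 0 0 -1" --pt "0 0 0 0 -1" --pt "0 0 0 0 -1" --pt "0 0 0 0 -1" --squeeze 20

```text
time: 5.08
ee_pos: [446.1, 14.3, 54.2]
ee_rot: [3.141, -0.0, 0.001]
wrist_force: [-0.8, 0.1, 0.2]
opening: 70.8
grip_force: 0.0
```

arm_command --pt "0 0 0 0 -1" --pt "0 0 0 0 -1" --pt "0 0 0 0 -1" --pt "0 0 0 0 -1"

```text
time: 5.42
ee_pos: [446.2, 14.0, 54.1]
ee_rot: [3.141, -0.001, 0.001]
wrist_force: [0.4, -1.6, 2.2]
opening: 54.2
grip_force: 20.0
```

arm_command --pt "0 0 -0.3 0 -1" --pt "0 0 -0.6 0 -1" --pt "0 0 -0.8 0 -1" --pt "0 0 -0.8 0 -1" --pt "0 0 -0.5 0 -1"

```text
time: 5.83
ee_pos: [446.2, 14.4, 130.7]
ee_rot: [-3.141, -0.001, 0.0]
wrist_force: [1.1, -0.7, -1.8]
opening: 53.5
grip_force: 20.0
```

arm_command --pt "0.5 -0.3 0 0 -1" --pt "0.8 -0.5 0 0 -1" --pt "0.9 -0.5 0 0 -1" --pt "0.9 -0.5 0 0 -1" --pt "0.9 -0.5 0 0 -1"

```text
time: 6.25
ee_pos: [546.3, 72.7, 129.1]
ee_rot: [-3.141, 0.001, 0.0]
wrist_force: [0.4, 0.7, -2.4]
opening: 53.5
grip_force: 20.0
```

arm_command --pt "0.9 -0.5 0 0 -1" --pt "0.9 -0.5 0 0 -1" --pt "0.7 -0.4 0 0 -1" --pt "0.46 -0.26 0 0 -1" --pt "0 0 0 0 -1"

```text
time: 6.67
ee_pos: [621.5, 114.8, 128.5]
ee_rot: [-3.141, -0.001, 0.001]
wrist_force: [0.6, 0.5, -2.1]
opening: 53.5
grip_force: 20.0
```

arm_command --pt "0 0 0 0 -1" --pt "0 0 0 0 -1"

```text
time: 6.83
ee_pos: [618.6, 113.1, 128.5]
ee_rot: [3.142, 0.002, 0.0]
wrist_force: [-0.0, -0.2, -2.5]
opening: 54.0
grip_force: 20.0
```

```bash
python3 - <<'E'
from m import *
s=bot.observe(); im=bot.read_camera("wrist")[:,:,::-1].copy(); cv2.imwrite("pics/w4.png",im); pickle.dump(s,open("w4.pkl","wb"))
sc=bot.read_camera("scene")[:,:,::-1]
print(s["ee_pos"],s["wrist_force"])
cv2.imwrite("pics/c2.png",np.hstack([im[130:330,160:480],cv2.resize(sc[120:320,160:320],None,fx=2,fy=2)[:200]]) if 0 else np.vstack([im[60:330,120:520],cv2.resize(sc[130:280,180:380],None,fx=2,fy=2)]))
E
```

```text
[618.61191064 113.10716045 128.4678274 ] [-0.02074731 -0.19319332 -2.45213863]
```

View pics/c2.png

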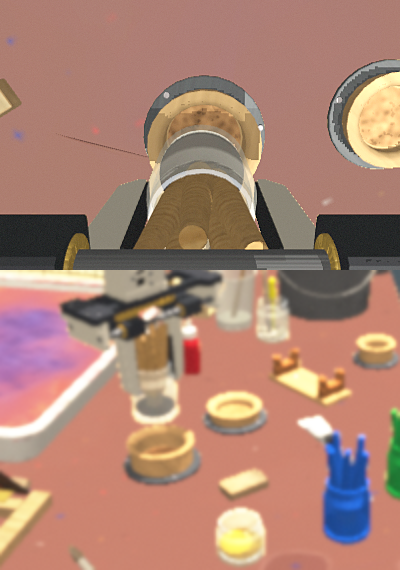

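The jar is held upright. The base's front edge is at about (323,190) and the disc's far edge at (325,135). I'll check the offset in x.

```bash
python3 - <<'E'
from m import *
s=pickle.load(open("w4.pkl","rb")); C=cam("wrist",s)
print(plane(C,(323,190),74.5)[0]-[27.5,0,0],plane(C,(323,190),74.5+3)[0]-[27.5,0,0],plane(C,(325,135),7)[0]-[50,0,0])
im=cv2.imread("pics/w4.png"); m=fg(im,11)
m2=np.zeros_like(m); c=outline(m,(255,120,390,205)); print(arcs(C,c,36,7,None,50))
g=cv2.Sobel(cv2.cvtColor(cv2.GaussianBlur(im,(3,3),0),cv2.COLOR_BGR2GRAY).astype(float),cv2.CV_64F,0,1)
print(np.round(g[180:202,322:326].mean(1)))
E
```

```text
[615.13550337 113.71140331  74.5       ] [615.88172038 113.72409773  77.5       ] [619.75813736 112.00091204   7.        ]
{'far': ([627.7, 112.8, 43.8], np.float64(0.14), 35), 'near': ([619.4, 112.7], np.float64(0.27), 94)}
[  -2.   -4.   -2.    9.   21.   16.    5.   -2.   60.  201.  138. -198.
 -348. -157.   14.   21.   -2.   -3.   -4.   -0.    4.   -2.]
```

arm_command --pt "0.1 0 0.3 0 -1" --pt "0 0 0.6 0 -1" --pt "0 0 0.4 0 -1" --pt "0 0 0.2 0 -1" --pt "0 0 0 0 -1"

```text
time: 7.35
ee_pos: [620.9, 113.1, 89.5]
ee_rot: [3.142, 0.004, 0.0]
wrist_force: [-0.2, 0.7, -1.7]
opening: 53.8
grip_force: 20.0
```

arm_command --pt "0 0 0.2 0 -1" --pt "0 0 0.2 0 -1" --pt "0 0 0.2 0 -1" --pt "0 0 0.1 0 -1" --pt "0 0 0 0 -1"

```text
time: 7.77
ee_pos: [619.4, 112.0, 75.5]
ee_rot: [3.139, 0.006, 0.001]
wrist_force: [-13.1, -5.6, 15.5]
opening: 54.0
grip_force: 20.1
```

arm_command --pt "-0.1 0.06 -0.1 0 -1" --pt "0 0 0 0 -1" --pt "0 0 0 0 -1"

```text
time: 8.02
ee_pos: [619.7, 111.6, 76.8]
ee_rot: [3.141, -0.0, 0.0]
wrist_force: [-3.1, -1.3, 1.3]
opening: 53.7
grip_force: 20.0
```

arm_command --pt "-0.03 0.02 0.15 0 -1" --pt "0 0 0.15 0 -1" --pt "0 0 0.1 0 -1" --pt "0 0 0.05 0 -1" --pt "0 0 0 0 -1"

```text
time: 8.43
ee_pos: [615.4, 110.8, 66.4]
ee_rot: [3.14, 0.007, 0.001]
wrist_force: [-16.2, -3.8, 19.1]
opening: 54.1
grip_force: 20.2
```

arm_command --pt "-0.16 0.03 0 0 -1" --pt "0 0 0 0 -1" --pt "0 0 0 0 -1"

```text
time: 8.68
ee_pos: [614.8, 110.7, 66.5]
ee_rot: [3.142, -0.0, 0.001]
wrist_force: [-6.1, -1.7, 10.7]
opening: 54.1
grip_force: 20.1
```

arm_command --pt "-0.1 0.03 0 0 -1" --pt "0 0 0.06 0 -1" --pt "0 0 0.06 0 -1" --pt "0 0 0 0 -1" --pt "0 0 0 0 -1"

```text
time: 9.1
ee_pos: [614.7, 110.5, 66.2]
ee_rot: [-3.141, -0.006, 0.001]
wrist_force: [-6.1, 1.0, 21.9]
opening: 54.2
grip_force: 20.3
```

The jar is in the bore to within about 2 mm, so I'll release it.

arm_command --pt "0 0 -0.08 0 -1" --pt "0 0 0 0 0.6" --pt "0 0 0 0 0.6" --pt "0 0 0 0 0.6" --pt "0 0 0 0 0.8"

```text
time: 9.52
ee_pos: [612.5, 109.8, 63.5]
ee_rot: [-3.142, 0.001, 0.0]
wrist_force: [0.0, -0.5, 0.6]
opening: 76.4
grip_force: 0.0
```

arm_command --pt "0 0 0 0 1" --pt "0 0 -0.4 0 1" --pt "0 0 -0.8 0 1" --pt "0 0 -1 0 1" --pt "0 0 -1 0 1"

```text
time: 9.93
ee_pos: [612.2, 109.7, 145.0]
ee_rot: [-3.142, 0.001, 0.0]
wrist_force: [-0.1, 0.1, -0.1]
opening: 92.8
grip_force: 0.0
```

arm_command --pt "-0.5 0.5 -1 0 1" --pt "-1 0.5 -1 0 1" --pt "-1 0.5 -0.5 0 1" --pt "0 0 0 0 1" --pt "0 0 0 0 1"

```text
time: 10.35
ee_pos: [550.2, 71.9, 208.6]
ee_rot: [3.142, -0.003, -0.001]
wrist_force: [-0.3, -0.2, -0.2]
opening: 92.9
grip_force: 0.0
```

```bash
python3 - <<'E'
from m import *
s=bot.observe(); im=bot.read_camera("wrist")[:,:,::-1].copy(); cv2.imwrite("pics/w5.png",im); pickle.dump(s,open("w5.pkl","wb"))
sc=bot.read_camera("scene")[:,:,::-1]; cv2.imwrite("pics/s5.png",sc)
print(s["ee_pos"])
cv2.imwrite("pics/c3.png",np.hstack([im[0:300,120:520],cv2.resize(sc[130:280,180:380],None,fx=2,fy=2)]))
E
```

```text
[550.17832819  71.8801257  208.57320317]
```

View pics/c3.png

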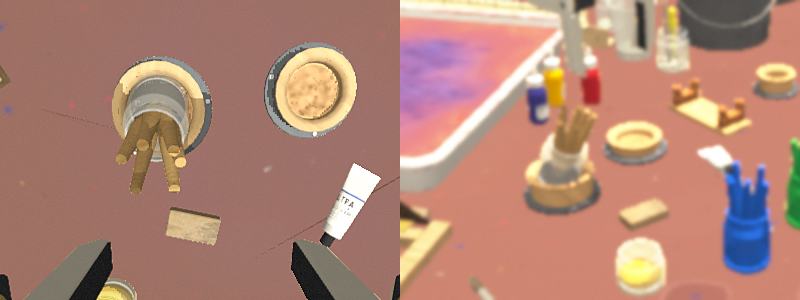

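The jar is in the wide stand at about crop (155,120). I'll check its tilt and depth against where a seated jar must project.

```bash
python3 - <<'E'
from m import *
s=pickle.load(open("w5.pkl","rb"))
a=np.linspace(0,2*np.pi,80)
out=[]
for f,C,box in (("w5",cam("wrist",s),(220,40,350,210)),("s5",cam("scene"),(240,175,290,240))):
    im=cv2.imread(f"pics/{f}.png"); x0,y0,x1,y1=box; k=600/(y1-y0)
    o=cv2.resize(im[y0:y1,x0:x1],None,fx=k,fy=k)[:600,:399]
    for z,r,col in ((67,27.5,(0,255,0)),(79,24,(255,0,0)),(36,31,(0,0,255))):
        P=np.c_[619.6+r*np.cos(a),112.7+r*np.sin(a),0*a+z]; q=((proj(C,P)-[x0,y0]+.5)*k).astype(int)
        cv2.polylines(o,[q],True,col,1)
    out.append(o)
cv2.imwrite("pics/c4.png",np.hstack(out))
E
```

```text
(no output)
```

View pics/c4.png

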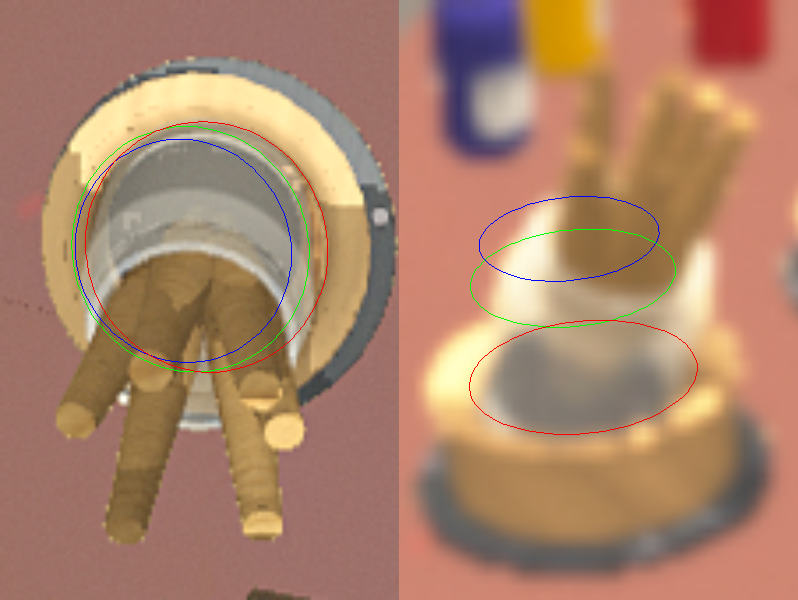

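The overlay shows the jar wedged with a lean towards -x (the rim sits about 16 mm low in the wrist view). I'll re-grip it lightly and straighten it by moving +x at the glass.

arm_command --pt "0.8 -0.5 0 0 1" --pt "0.84 -0.5 0 0 1" --pt "0.84 -0.52 0 0 1" --pt "0 0 0.8 0 1" --pt "0 0 1 0 1"

```text
time: 10.87
ee_pos: [615.1, 111.7, 161.4]
ee_rot: [-3.141, -0.004, 0.002]
wrist_force: [-0.6, 0.0, -0.7]
opening: 93.1
grip_force: 0.0
```

arm_command --pt "0 0 1 0 1" --pt "0 0 1 0 1" --pt "0 0 1 0 1" --pt "0 0 0.7 0 1" --pt "0 0 0.2 0 1"

```text
time: 11.28
ee_pos: [609.8, 110.8, 58.9]
ee_rot: [-3.141, 0.008, 0.001]
wrist_force: [-0.6, -0.1, -0.4]
opening: 92.8
grip_force: 0.0
```

arm_command --pt "0 0 0 0 1" --pt "0 0 0 0 -1" --pt "0 0 0 0 -1" --pt "0 0 0 0 -1" --pt "0 0 0 0 -1" --squeeze 8

```text
time: 11.7
ee_pos: [613.0, 110.4, 65.5]
ee_rot: [-3.142, -0.002, 0.0]
wrist_force: [-0.2, 0.3, 0.4]
opening: 70.8
grip_force: 0.0
```

arm_command --pt "0 0 0 0 -1" --pt "0 0 0 0 -1" --pt "0 0 0 0 -1" --pt "0 0 0 0 -1"

```text
time: 12.03
ee_pos: [612.4, 110.3, 64.7]
ee_rot: [-3.141, -0.001, 0.0]
wrist_force: [-0.8, -0.5, 1.8]
opening: 54.5
grip_force: 8.0
```

Now +x gradually.

arm_command --pt "0.1 0 0 0 -1" --pt "0.1 0 0 0 -1" --pt "0.1 0 0 0 -1" --pt "0 0 0 0 -1" --pt "0 0 0 0 -1"

```text
time: 12.45
ee_pos: [616.3, 110.5, 63.6]
ee_rot: [-3.142, 0.007, 0.001]
wrist_force: [-8.7, 0.4, 7.0]
opening: 54.8
grip_force: 8.1
```

arm_command --pt "0 0 -0.2 0 -1" --pt "0.1 0 -0.1 0 -1" --pt "0 0 0 0 -1" --pt "0 0 0 0 -1"

```text
time: 12.78
ee_pos: [621.9, 110.4, 71.8]
ee_rot: [-3.141, 0.001, 0.0]
wrist_force: [-3.2, 0.8, 1.2]
opening: 54.7
grip_force: 8.0
```

arm_command --pt "-0.05 0 0.1 0 -1" --pt "0 0 0.1 0 -1" --pt "0 0 0.1 0 -1" --pt "0 0 0 0 -1" --pt "0 0 0 0 -1"

```text
time: 13.2
ee_pos: [618.8, 110.9, 63.6]
ee_rot: [-3.141, 0.004, 0.0]
wrist_force: [-7.7, 0.4, 3.2]
opening: 54.3
grip_force: 8.0
```

arm_command --pt "0.05 0 -0.05 0 -1" --pt "0 0 0 0 0.6" --pt "0 0 0 0 0.6" --pt "0 0 0 0 1" --pt "0 0 0 0 1"

```text
time: 13.62
ee_pos: [622.9, 110.1, 65.6]
ee_rot: [3.141, -0.001, 0.0]
wrist_force: [0.3, 0.8, 0.2]
opening: 76.4
grip_force: 0.0
```

arm_command --pt "0 0 0 0 1" --pt "0 0 -0.5 0 1" --pt "0 0 -1 0 1" --pt "0 0 -1 0 1" --pt "0 0 -1 0 1"

```text
time: 14.03
ee_pos: [622.1, 110.2, 153.6]
ee_rot: [3.142, 0.0, 0.0]
wrist_force: [0.5, 0.3, 0.1]
opening: 92.7
grip_force: 0.0
```

arm_command --pt "0 0 -1 0 1" --pt "-0.8 0.5 -1 0 1" --pt "-1 0.5 0 0 1" --pt "-1 0.5 0 0 1" --pt "0 0 0 0 1"

```text
time: 14.45
ee_pos: [548.2, 71.4, 203.3]
ee_rot: [3.141, 0.002, -0.0]
wrist_force: [-0.9, 0.4, -0.2]
opening: 92.9
grip_force: 0.0
```

arm_command --pt "0 0 0 0 1" --pt "0 0 0 0 1"

```text
time: 14.62
ee_pos: [552.9, 72.7, 203.3]
ee_rot: [-3.142, -0.002, -0.0]
wrist_force: [0.8, 0.2, 0.5]
opening: 93.0
grip_force: 0.0
```

```bash
cat > ov.py <<'E'
from m import *
import sys
tag,x,y=sys.argv[1],float(sys.argv[2]),float(sys.argv[3])
s=bot.observe(); a=np.linspace(0,2*np.pi,80); out=[]
for n,hw in (("wrist",None),("scene",None)):
    im=bot.read_camera(n)[:,:,::-1].copy(); cv2.imwrite(f"pics/{n[0]}{tag}.png",im)
    C=cam(n,s); u,v=proj(C,(x,y,60))[0]; h=90 if n=="wrist" else 36
    x0,y0=max(int(u)-h,0),max(int(v)-h,0); k=400/(2*h)
    o=cv2.resize(im[y0:y0+2*h,x0:x0+2*h],None,fx=k,fy=k)
    for z,r,col in ((67,27.5,(0,255,0)),(79,24,(255,0,0)),(36,31,(0,0,255))):
        q=((proj(C,np.c_[x+r*np.cos(a),y+r*np.sin(a),0*a+z])-[x0,y0]+.5)*k).astype(int); cv2.polylines(o,[q],True,col,1)
    out.append(o[:400,:400])
print(s["ee_pos"]); pickle.dump(s,open(f"w{tag}.pkl","wb"))
h=min(o.shape[0] for o in out); cv2.imwrite(f"pics/o{tag}.png",np.hstack([o[:h] for o in out]))
E
python3 ov.py 6 619.6 112.7
```

```text
[552.9122912   72.72174157 203.32805589]
```

View pics/o6.png

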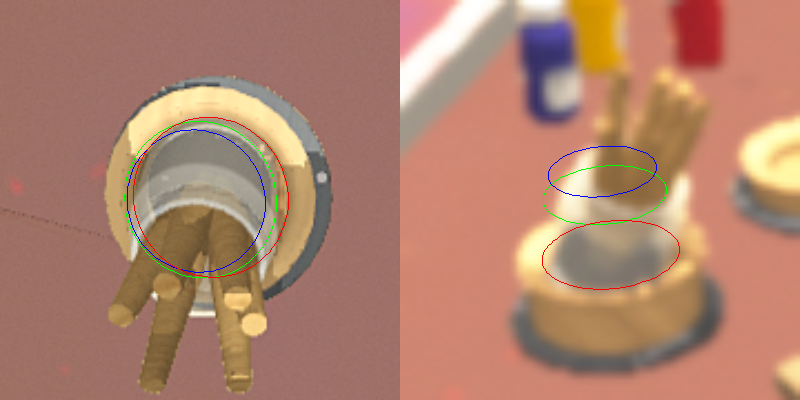

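The jar still leans. The likely cause is that it was gripped a few mm off-centre in x. I'll lift it out, set it flat on the bench to straighten it, then re-grip with the fingers along x so it's centred both ways.

arm_command --pt "0.8 -0.5 0 0 1" --pt "0.9 -0.5 0 0 1" --pt "0.85 -0.5 0 0 1" --pt "0 0 0.6 0 1" --pt "0 0 1 0 1"

```text
time: 15.13
ee_pos: [619.8, 111.6, 164.4]
ee_rot: [-3.141, -0.007, 0.002]
wrist_force: [-0.2, 1.3, -1.1]
opening: 92.9
grip_force: 0.0
```

arm_command --pt "0 0 1 0 1" --pt "0 0 1 0 1" --pt "0 0 1 0 1" --pt "0 0 0.7 0 1" --pt "0 0 0.1 0 1"

```text
time: 15.55
ee_pos: [613.8, 110.7, 63.2]
ee_rot: [-3.142, 0.007, 0.001]
wrist_force: [-0.4, 0.2, -0.1]
opening: 93.0
grip_force: 0.0
```

arm_command --pt "0 0 0 0 0" --pt "0 0 0 0 -1" --pt "0 0 0 0 -1" --pt "0 0 0 0 -1" --pt "0 0 0 0 -1" --squeeze 20

```text
time: 15.97
ee_pos: [616.8, 110.3, 69.3]
ee_rot: [-3.142, -0.002, 0.0]
wrist_force: [-0.1, 0.1, 0.5]
opening: 64.3
grip_force: 0.0
```

arm_command --pt "0 0 0 0 -1" --pt "0 0 0 0 -1" --pt "0 0 0 0 -1" --pt "0 0 -0.2 0 -1" --pt "0 0 -0.3 0 -1"

```text
time: 16.38
ee_pos: [614.8, 110.2, 79.7]
ee_rot: [3.141, 0.003, 0.0]
wrist_force: [-0.2, 0.6, -2.1]
opening: 54.0
grip_force: 20.0
```

arm_command --pt "0 0 -0.6 0 -1" --pt "0 0 -0.7 0 -1" --pt "0 0 -0.5 0 -1" --pt "0 0 -0.2 0 -1" --pt "-0.4 0 0 0 -1"

```text
time: 16.8
ee_pos: [608.2, 110.0, 132.4]
ee_rot: [3.141, -0.005, 0.0]
wrist_force: [0.4, -0.2, -1.8]
opening: 53.6
grip_force: 20.0
```

arm_command --pt "-0.8 -0.2 0 0 -1" --pt "-0.9 -0.2 0 0 -1" --pt "-0.9 -0.3 0 0 -1" --pt "-0.9 -0.3 0 0 -1" --pt "-0.8 -0.2 0 0 -1"

```text
time: 17.22
ee_pos: [496.4, 140.6, 130.0]
ee_rot: [-3.142, 0.002, 0.0]
wrist_force: [-0.5, 0.7, -1.1]
opening: 53.8
grip_force: 20.0
```

arm_command --pt "-0.5 0 0.3 0 -1" --pt "0 0 0.7 0 -1" --pt "0 0 0.7 0 -1" --pt "0 0 0.4 0 -1" --pt "0 0 0 0 -1"

```text
time: 17.63
ee_pos: [483.9, 140.1, 75.8]
ee_rot: [3.141, 0.005, 0.0]
wrist_force: [-0.0, 0.5, -2.3]
opening: 54.1
grip_force: 20.0
```

arm_command --pt "0 0 0.2 0 -1" --pt "0 0 0.2 0 -1" --pt "0 0 0.1 0 -1" --pt "0 0 0 0 -1" --pt "0 0 0 0 -1"

```text
time: 18.05
ee_pos: [486.1, 140.2, 65.6]
ee_rot: [-3.142, -0.0, 0.0]
wrist_force: [0.3, 0.5, -1.8]
opening: 53.6
grip_force: 20.0
```

arm_command --pt "0 0 0.15 0 -1" --pt "0 0 0.1 0 -1" --pt "0 0 0.1 0 -1" --pt "0 0 0 0 -1" --pt "0 0 0 0 -1" --squeeze 10

```text
time: 18.47
ee_pos: [487.8, 140.2, 57.9]
ee_rot: [-3.142, -0.004, 0.0]
wrist_force: [0.2, -0.3, 4.6]
opening: 54.3
grip_force: 10.0
```

arm_command --pt "0 0 0.06 0 -1" --pt "0 0 0.06 0 -1" --pt "0 0 0 0 -1" --pt "0 0 0 0 -1" --squeeze 4

```text
time: 18.8
ee_pos: [488.0, 140.5, 54.9]
ee_rot: [-3.141, -0.005, 0.0]
wrist_force: [1.8, 1.1, 5.0]
opening: 54.5
grip_force: 4.0
```

Upright again, at about 55 mm. I'll release, rise, turn 90° and re-grip along x.

arm_command --pt "0 0 0 0 0.5" --pt "0 0 0 0 0.5" --pt "0 0 0 0 1" --pt "0 0 0 0 1" --pt "0 0 0 0 1"

```text
time: 19.22
ee_pos: [485.5, 140.2, 53.4]
ee_rot: [3.142, 0.001, 0.0]
wrist_force: [0.3, -0.1, 0.0]
opening: 83.0
grip_force: 0.0
```

arm_command --pt "0 0 -1 0 1" --pt "0 0 -1 0 1" --pt "0 0 -1 0 1" --pt "0 0 0 -1 1" --pt "0 0 0 -1 1"

```text
time: 19.63
ee_pos: [487.0, 140.3, 130.4]
ee_rot: [3.141, -0.004, 0.215]
wrist_force: [0.0, 0.3, 0.4]
opening: 93.1
grip_force: 0.0
```

arm_command --pt "0 0 0 -1 1" --pt "0 0 0 -1 1" --pt "0 0 0 -1 1" --pt "0 0 0 -1 1" --pt "0 0 0 -1 1"

```text
time: 20.05
ee_pos: [485.6, 140.2, 128.4]
ee_rot: [-3.141, 0.0, 0.739]
wrist_force: [0.5, -0.4, 0.1]
opening: 92.9
grip_force: 0.0
```

arm_command --pt "0 0 0 -1 1" --pt "0 0 0 -1 1" --pt "0 0 0 -1 1" --pt "0 0 0 -1 1" --pt "0 0 0 -1 1"

```text
time: 20.47
ee_pos: [485.6, 140.2, 128.4]
ee_rot: [-3.141, 0.0, 1.262]
wrist_force: [0.3, 1.3, -0.3]
opening: 93.2
grip_force: 0.0
```

arm_command --pt "0 0 0 -1 1" --pt "0 0 0 -1 1" --pt "0 0 0 -1 1" --pt "0 0 0 0 1" --pt "0 0 0 0 1"

```text
time: 20.88
ee_pos: [485.7, 140.2, 128.5]
ee_rot: [-3.141, 0.0, 1.568]
wrist_force: [-0.4, 0.6, 0.5]
opening: 93.3
grip_force: 0.0
```

```bash
python3 - <<'E'
from m import *
s=bot.observe(); im=bot.read_camera("wrist")[:,:,::-1].copy(); cv2.imwrite("pics/w7.png",im); pickle.dump(s,open("w7.pkl","wb"))
C=cam("wrist",s); print(s["ee_pos"],s["ee_rot"],s["qpos"].round(2))
sc=bot.read_camera("scene")[:,:,::-1]; cv2.imwrite("pics/s7.png",sc)
S=cam("scene"); print(proj(S,[(488,140,0),(488,140,57),(488,140,120)]).round(), proj(C,[(488,140,0),(488,140,57)]).round())
E
```

```text
[485.68451258 140.2455951  128.50057651] [-3.14117146e+00  2.99107507e-05  1.56805647e+00] [ 0.06  0.28  1.79 -0.    1.08  0.06]
[[287. 252.]
 [286. 231.]
 [284. 207.]] [[325. 199.]
 [325. 222.]]
```

arm_command --pt "0 0 0.6 0 0.7" --pt "0 0 0.8 0 0.7" --pt "0 0 0.8 0 0.7" --pt "0 0 0.5 0 0.7" --pt "0 0 0.16 0 0.7"

```text
time: 21.4
ee_pos: [486.8, 140.2, 56.4]
ee_rot: [3.14, -0.0, 1.569]
wrist_force: [2.2, -0.7, 2.4]
opening: 79.7
grip_force: 1.2
```

arm_command --pt "0 0 0 0 0.7" --pt "0 0 0 0 -1" --pt "0 0 0 0 -1" --pt "0 0 0 0 -1" --pt "0 0 0 0 -1" --squeeze 8

```text
time: 21.82
ee_pos: [486.3, 140.3, 57.7]
ee_rot: [3.14, -0.0, 1.571]
wrist_force: [1.4, -0.7, -0.5]
opening: 57.0
grip_force: 0.8
```

arm_command --pt "0 0 0 0 -1" --pt "0 0 0 0 -1" --pt "0 0 0 0 -1" --squeeze 20

```text
time: 22.07
ee_pos: [486.2, 140.2, 57.6]
ee_rot: [3.141, -0.0, 1.571]
wrist_force: [1.8, -0.5, 4.4]
opening: 54.2
grip_force: 20.0
```

arm_command --pt "0 0 -0.3 0 -1" --pt "0 0 -0.7 0 -1" --pt "0 0 -0.8 0 -1" --pt "0 0 -0.5 0 -1" --pt "-0.1 0.4 -0.2 0 -1"

```text
time: 22.48
ee_pos: [494.0, 138.3, 121.1]
ee_rot: [-3.14, -0.0, 1.572]
wrist_force: [-0.8, 0.3, -0.9]
opening: 53.8
grip_force: 20.0
```

arm_command --pt "-0.2 0.8 0 0 -1" --pt "-0.2 0.9 0 0 -1" --pt "-0.2 0.9 0 0 -1" --pt "-0.2 0.9 0 0 -1" --pt "-0.1 0.8 0 0 -1"

```text
time: 22.9
ee_pos: [603.3, 114.8, 119.1]
ee_rot: [-3.139, 0.0, 1.571]
wrist_force: [-0.2, 0.2, -2.6]
opening: 54.0
grip_force: 20.0
```

arm_command --pt "-0.1 0.5 0 0 -1" --pt "0 0.16 0 0 -1" --pt "0 0 0 0 -1" --pt "0 0 0 0 -1" --pt "0 0 0 0 -1"

```text
time: 23.32
ee_pos: [618.3, 113.2, 119.3]
ee_rot: [-3.14, -0.0, 1.572]
wrist_force: [-0.1, -0.5, -2.3]
opening: 53.5
grip_force: 20.0
```

```bash
python3 - <<'E'
from m import *
s=bot.observe(); im=bot.read_camera("wrist")[:,:,::-1].copy(); cv2.imwrite("pics/w8.png",im); pickle.dump(s,open("w8.pkl","wb"))
C=cam("wrist",s); print(s["ee_pos"],s["ee_rot"],s["wrist_force"])
m=fg(im,11); print(proj(C,(620,113,7))[0])
c=outline(m,(230,110,420,205)); print(arcs(C,c,36,7,None,50))
g=cv2.Sobel(cv2.cvtColor(cv2.GaussianBlur(im,(3,3),0),cv2.COLOR_BGR2GRAY).astype(float),cv2.CV_64F,0,1)
u=int(proj(C,(s["ee_pos"][0],s["ee_pos"][1],75))[0][0]); print(u,[(r,round(g[r,u-2:u+3].mean())) for r in range(150,205)if abs(g[r,u-2:u+3].mean())>12])
z=s["ee_pos"][2]-57.6; print("front edge expected row",proj(C,(s["ee_pos"][0],s["ee_pos"][1]+27.5,z))[0])
E
```

```text
[618.34245518 113.19368098 119.34429235] [-3.13953310e+00 -1.14697588e-04  1.57161873e+00] [-0.14608201 -0.51325261 -2.31520336]
[324.21774821 204.87022812]
{'far': ([619.7, 121.4, 43.8], np.float64(0.16), 29), 'near': ([619.7, 112.7], np.float64(0.25), 92)}
322 [(153, 17), (154, 58), (155, 87), (156, 88), (157, 122), (158, 120), (159, 43), (161, -18), (162, 14), (163, 99), (164, 105), (165, -21), (166, -122), (167, -112), (168, -66), (169, -47), (170, -38), (171, -15), (172, 15), (173, 28), (174, 20), (177, -16), (178, -16), (180, 22), (184, 15), (186, -21), (187, 57), (188, 215), (189, 124), (190, -205), (191, -288), (192, -103), (193, 13), (203, 33), (204, 62)]
front edge expected row [322.30945894 186.70101488]
```

arm_command --pt "-0.02 0.05 0.3 0 -1" --pt "0 0 0.4 0 -1" --pt "0 0 0.2 0 -1" --pt "0 0 0 0 -1" --pt "0 0 0 0 -1"

```text
time: 23.78
ee_pos: [620.4, 112.3, 96.2]
ee_rot: [-3.14, 0.0, 1.571]
wrist_force: [-1.0, 0.2, -2.3]
opening: 53.6
grip_force: 20.0
```

arm_command --pt "0 0 0.2 0 -1" --pt "0 0 0.2 0 -1" --pt "0 0 0.2 0 -1" --pt "0 0 0 0 -1" --pt "0 0 0 0 -1"

```text
time: 24.2
ee_pos: [621.2, 112.1, 82.1]
ee_rot: [3.141, 0.0, 1.571]
wrist_force: [-0.2, -0.5, -1.0]
opening: 54.1
grip_force: 20.0
```

Contact-free. Continuing down.

arm_command --pt "0 -0.03 0.2 0 -1" --pt "0 0 0.15 0 -1" --pt "0 0 0.1 0 -1" --pt "0 0 0 0 -1" --pt "0 0 0 0 -1"

```text
time: 24.62
ee_pos: [619.0, 108.2, 73.3]
ee_rot: [-3.139, 0.006, 1.572]
wrist_force: [-10.4, -14.2, 18.0]
opening: 54.2
grip_force: 20.4
```

arm_command --pt "0 0 0.08 0 -1" --pt "0 0 0.08 0 -1" --pt "0 0 0 0 -1" --pt "0 0 0 0 -1"

```text
time: 24.95
ee_pos: [618.4, 107.1, 69.3]
ee_rot: [-3.138, 0.008, 1.572]
wrist_force: [-13.0, -17.9, 19.7]
opening: 54.1
grip_force: 20.6
```

Lateral force is building again. I'll look at the state from before the contact and now, side by side.

```bash
python3 - <<'E'
from m import *
s=bot.observe(); w9=bot.read_camera("wrist")[:,:,::-1].copy(); cv2.imwrite("pics/w9.png",w9); sc=bot.read_camera("scene")[:,:,::-1].copy(); cv2.imwrite("pics/s9.png",sc)
w8=cv2.imread("pics/w8.png"); s7=cv2.imread("pics/s7.png"); a=np.linspace(0,6.283,80); S=cam("scene")
for im,(x,y,z0) in ((s7,(486,140,0)),(sc,(619.7,112.7,10))):
    for z,r in ((57,27.5),(z0,27.5)) if z0==0 else ((57,27.5),):
        cv2.polylines(im,[proj(S,np.c_[x+r*np.cos(a),y+r*np.sin(a),0*a+z0+(z if z0 else z)]).astype(int)],True,(0,255,0),1)
f=lambda i,x,y,w,h:cv2.resize(i[y:y+h,x:x+w],(400,300),interpolation=cv2.INTER_CUBIC)
cv2.imwrite("pics/c9.png",np.vstack([np.hstack([f(w8,222,110,200,150),f(w9,222,110,200,150)]),np.hstack([f(s7,226,170,112,84),f(sc,210,150,112,84)])]))
E
```

```text
(no output)
```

View pics/c9.png

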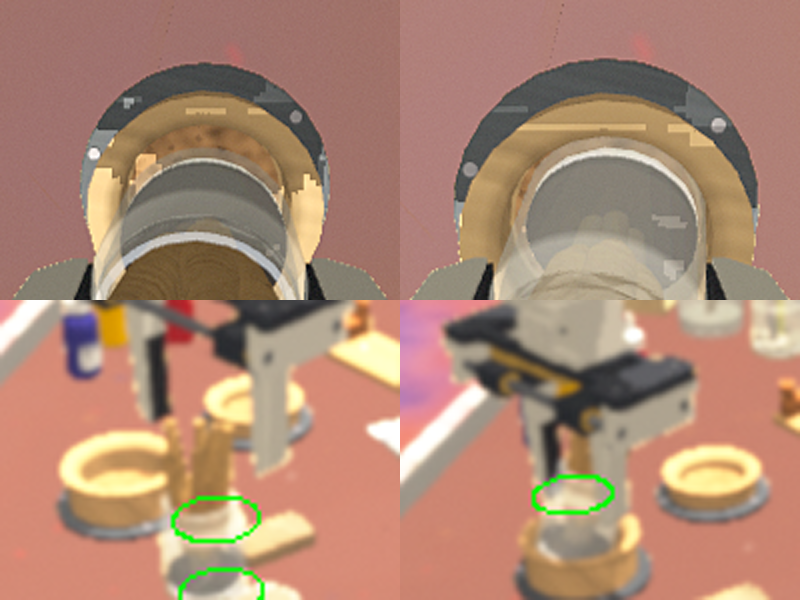

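The base has caught the wall on the +x/+y side and friction tipped the jar in the grip (wedging). I'll lift it out, straighten it on the bench, re-grip firmly at yaw 0, and insert in small force-guided steps.

arm_command --pt "0 0 -0.2 0 -1" --pt "0 0 -0.5 0 -1" --pt "0 0 -0.8 0 -1" --pt "0 0 -0.8 0 -1" --pt "0 0 -0.2 0 -1"

```text
time: 25.47
ee_pos: [622.1, 112.6, 132.6]
ee_rot: [3.137, -0.001, 1.571]
wrist_force: [0.7, 0.7, -0.6]
opening: 54.2
grip_force: 19.8
```

arm_command --pt "0.1 -0.4 0 0 -1" --pt "0.2 -0.8 0 0 -1" --pt "0.2 -0.9 0 0 -1" --pt "0.2 -0.9 0 0 -1" --pt "0.2 -0.9 0 0 -1"

```text
time: 25.88
ee_pos: [521.3, 135.1, 128.4]
ee_rot: [-3.14, -0.0, 1.571]
wrist_force: [-0.3, 0.8, -0.8]
opening: 54.8
grip_force: 19.8
```

arm_command --pt "0.1 -0.8 0.2 0 -1" --pt "0.1 -0.6 0.5 0 -1" --pt "0 0 0.7 0 -1" --pt "0 0 0.6 0 -1" --pt "0 0 0.2 0 -1"

```text
time: 26.3
ee_pos: [485.8, 139.9, 72.1]
ee_rot: [-3.138, -0.0, 1.571]
wrist_force: [-0.9, 0.0, -2.7]
opening: 54.2
grip_force: 19.8
```

arm_command --pt "0 0 0.1 0 -1" --pt "0 0 0 0 -1" --pt "0 0 0 0 -1" --squeeze 10

```text
time: 26.55
ee_pos: [488.4, 139.8, 72.3]
ee_rot: [3.141, -0.0, 1.571]
wrist_force: [0.6, 0.0, -1.6]
opening: 54.8
grip_force: 9.9
```

arm_command --pt "0 0 0.2 0 -1" --pt "0 0 0.15 0 -1" --pt "0 0 0.1 0 -1" --pt "0 0 0 0 -1" --pt "0 0 0 0 -1"

```text
time: 26.97
ee_pos: [487.7, 139.7, 60.5]
ee_rot: [-3.141, 0.0, 1.571]
wrist_force: [-0.1, -0.3, -2.6]
opening: 54.9
grip_force: 9.9
```

arm_command --pt "0 0 0.08 0 -1" --pt "0 0 0.08 0 -1" --pt "0 0 0 0 -1" --pt "0 0 0 0 -1" --squeeze 5

```text
time: 27.3
ee_pos: [488.6, 139.9, 57.1]
ee_rot: [3.14, -0.0, 1.571]
wrist_force: [1.1, 0.6, 1.3]
opening: 55.2
grip_force: 5.0
```

arm_command --pt "0 0 0 0 0.4" --pt "0 0 0 0 0.4" --pt "0 0 0 0 1" --pt "0 0 0 0 1" --pt "0 0 -0.6 0 1"

```text
time: 27.72
ee_pos: [485.6, 139.5, 69.5]
ee_rot: [-3.136, 0.0, 1.571]
wrist_force: [0.0, -0.3, -0.5]
opening: 80.5
grip_force: 0.0
```

arm_command --pt "0 0 -1 0 1" --pt "0 0 -1 0 1" --pt "0 0 -0.4 1 1" --pt "0 0 0 1 1" --pt "0 0 0 1 1"

```text
time: 28.13
ee_pos: [488.3, 139.8, 132.7]
ee_rot: [3.14, -0.001, 1.252]
wrist_force: [-0.5, -0.1, 0.1]
opening: 92.8
grip_force: 0.0
```

arm_command --pt "0 0 0 1 1" --pt "0 0 0 1 1" --pt "0 0 0 1 1" --pt "0 0 0 1 1" --pt "0 0 0 1 1"

```text
time: 28.55
ee_pos: [487.5, 139.7, 131.5]
ee_rot: [-3.141, 0.001, 0.728]
wrist_force: [0.5, -0.5, 0.4]
opening: 93.2
grip_force: 0.0
```

arm_command --pt "0 0 0 1 1" --pt "0 0 0 1 1" --pt "0 0 0 1 1" --pt "0 0 0 1 1" --pt "0 0 0 1 1"

```text
time: 28.97
ee_pos: [487.5, 139.7, 131.5]
ee_rot: [-3.142, 0.001, 0.205]
wrist_force: [0.2, 0.0, -0.1]
opening: 92.8
grip_force: 0.0
```

arm_command --pt "0 0 0 1 1" --pt "0 0 0 1 1" --pt "0 0 0 0 1" --pt "0 0 0 0 1" --pt "0 0 0 0 1"

```text
time: 29.38
ee_pos: [487.7, 139.7, 131.6]
ee_rot: [3.142, 0.0, 0.003]
wrist_force: [0.6, 0.5, -0.6]
opening: 93.0
grip_force: 0.0
```

```bash
python3 - <<'E'
from m import *
s=bot.observe(); im=bot.read_camera("wrist")[:,:,::-1].copy(); cv2.imwrite("pics/w10.png",im); pickle.dump(s,open("w10.pkl","wb"))
print(s["time"],s["ee_pos"],s["ee_rot"]); C=cam("wrist",s); m=fg(im,11)
print(proj(C,[(487,140,0),(514.5,140,0)]).round())
c=outline(m,(240,120,400,215)); P=plane(C,c,0); print(c[:,1].min(), P[:,0].max()-27.5, arcs(C,c,57,0,27.5,27.5), arcs(C,c,57,3,27.5,27.5))
E
```

```text
29.3833 [487.71030677 139.70768464 131.57944045] [3.14151402e+00 3.11716167e-04 3.42133888e-03]
[[323. 197.]
 [323. 164.]]
159.0 491.4861319787709 {'far': ([474.5, 110.5], np.float64(3.67), 73), 'near': ([492.0, 143.0], np.float64(11.9), 114)} {'far': ([474.5, 110.5], np.float64(3.67), 73), 'near': ([492.5, 142.8], np.float64(11.62), 114)}
```

```bash
python3 - <<'E'
from m import *
s=pickle.load(open("w10.pkl","rb")); C=cam("wrist",s); im=cv2.imread("pics/w10.png")
for r in range(150,178,2): print(r, im[r,318:328].mean(0).round().astype(int), plane(C,(323,r),0)[0].round(1)[0]-27.5)
m=fg(im,11)
for r in (165,170,175,180,190,200,210):
    xs=np.nonzero(m[r,250:400])[0]+250
    print(r,xs.min(),xs.max(), plane(C,[(xs.min(),r),(xs.max(),r)],0).round(1)[:,:2].tolist())
E
```

```text
150 [110 116 162] 498.70000000000005
152 [109 115 162] 497.0
154 [109 115 161] 495.4
156 [110 115 162] 493.79999999999995
158 [109 112 161] 492.1
160 [124 156 172] 490.5
162 [110 136 151] 488.79999999999995
164 [136 150 154] 487.20000000000005
166 [ 89  97 100] 485.5
168 [ 90  97 102] 483.9
170 [106 116 121] 482.2
172 [124 134 139] 480.5
174 [122 133 138] 478.8
176 [122 133 138] 477.1
165 298 395 [[513.8, 160.7], [514.1, 80.9]]
170 292 399 [[509.6, 165.7], [510.0, 77.3]]
175 289 399 [[505.3, 168.3], [505.8, 77.0]]
180 286 399 [[501.1, 170.9], [501.5, 76.8]]
190 281 399 [[492.5, 175.3], [493.0, 76.2]]
200 278 399 [[483.8, 178.0], [484.3, 75.6]]
210 277 354 [[474.9, 179.2], [475.2, 113.4]]
```

```bash
python3 - <<'E'
from m import *
C=cam("wrist",pickle.load(open("w3.pkl","rb")))
print("w3 eraser",plane(C,[(292,190),(299,163),(345,170),(339,200)],12).round())
C=cam("wrist",pickle.load(open("w10.pkl","rb"))); im=cv2.imread("pics/w10.png")
h=cv2.cvtColor(im,cv2.COLOR_BGR2HSV); m=((h[...,0]>12)&(h[...,0]<28)&(h[...,1]>40)&(h[...,2]>130)).astype(np.uint8)
n,l,st,ce=cv2.connectedComponentsWithStats(m[:260]); 
for k in range(1,n):
    if st[k,4]>150: print(st[k],ce[k].round(),plane(C,ce[k],10).round()[0])
cv2.imwrite("pics/l.png",np.hstack([im[100:280,180:480],cv2.imread("pics/s7.png")[150:330,200:440]]))
E
```

```text
w3 eraser [[491. 111.  12.]
 [521. 103.  12.]
 [513.  53.  12.]
 [480.  59.  12.]]
[   0    0  109   87 4134] [39. 31.] [612. 345.  10.]
[ 301    0  132   82 8280] [364.  34.] [611. 111.  10.]
[ 528    0  110   49 3868] [578.  20.] [620. -41.  10.]
[110 119   9  38 227] [114. 139.] [535. 303.  10.]
[278 159  80  76 749] [326. 193.] [493. 137.  10.]
[ 359  161   74   49 2410] [395. 185.] [499.  82.  10.]
[106 190  15  70 650] [112. 226.] [463. 316.  10.]
[287 195  40  65 425] [309. 219.] [470. 151.  10.]
[272 217  20  18 190] [280. 225.] [465. 176.  10.]
[304 224  18  23 232] [313. 238.] [454. 148.  10.]
[346 235  15  16 169] [353. 244.] [448. 114.  10.]
```

arm_command --pt "0.08 0 0.7 0 1" --pt "0 0 0.9 0 1" --pt "0 0 0.9 0 1" --pt "0 0 0.5 0 1" --pt "0 0 0.1 0 1"

```text
time: 29.85
ee_pos: [487.9, 139.6, 51.8]
ee_rot: [3.141, 0.005, 0.002]
wrist_force: [-1.4, -0.4, 0.1]
opening: 92.7
grip_force: 0.0
```

arm_command --pt "0 0 0 0 0" --pt "0 0 0 0 -1" --pt "0 0 0 0 -1" --pt "0 0 0 0 -1" --pt "0 0 0 0 -1" --squeeze 10

```text
time: 30.27
ee_pos: [490.5, 139.8, 55.0]
ee_rot: [-3.141, -0.002, 0.001]
wrist_force: [-0.8, -0.4, -0.0]
opening: 64.2
grip_force: 0.0
```

arm_command --pt "0 0 0 0 -1" --pt "0 0 0 0 -1" --pt "0 0 0 0 -1" --pt "0 0 0 0 -1" --squeeze 45

```text
time: 30.6
ee_pos: [490.3, 140.1, 54.8]
ee_rot: [-3.141, -0.001, 0.0]
wrist_force: [-0.8, 1.1, 5.6]
opening: 53.2
grip_force: 45.0
```

arm_command --pt "0 0 -0.3 0 -1" --pt "0 0 -0.7 0 -1" --pt "0 0 -0.8 0 -1" --pt "0 0 -0.7 0 -1" --pt "0.3 0.1 -0.3 0 -1"

```text
time: 31.02
ee_pos: [497.1, 137.4, 126.1]
ee_rot: [3.141, -0.001, 0.001]
wrist_force: [0.4, 0.1, -3.4]
opening: 53.1
grip_force: 45.0
```

arm_command --pt "0.7 0.2 0 0 -1" --pt "0.9 0.2 0 0 -1" --pt "0.9 0.2 0 0 -1" --pt "0.9 0.2 0 0 -1" --pt "0.8 0.2 0 0 -1"

```text
time: 31.43
ee_pos: [603.7, 111.5, 123.4]
ee_rot: [3.141, 0.001, 0.0]
wrist_force: [0.8, -0.2, -1.5]
opening: 53.3
grip_force: 45.0
```

arm_command --pt "0.5 0 0 0 -1" --pt "0.16 0 0 0 -1" --pt "0 0 0 0 -1" --pt "0 0 0 0 -1" --pt "0 0 0 0 -1"

```text
time: 31.85
ee_pos: [617.7, 112.5, 123.7]
ee_rot: [3.142, 0.002, 0.001]
wrist_force: [-0.4, 0.1, -2.4]
opening: 53.0
grip_force: 45.0
```

```bash
cat > e.py <<'E'
from m import *
import sys
tag=sys.argv[1]; off=float(sys.argv[2]); r=float(sys.argv[3])
s=bot.observe(); im=bot.read_camera("wrist")[:,:,::-1].copy(); cv2.imwrite(f"pics/{tag}.png",im); pickle.dump(s,open(tag+".pkl","wb"))
C=cam("wrist",s); p=s["ee_pos"]; print(p,s["wrist_force"])
z=p[2]-off; tx=R.from_euler('xyz',s["ee_rot"]).as_matrix()[:,0]
u,v=proj(C,[*(p[:2]+r*tx[:2]),z])[0]; print("front edge expected",u,v, "mm/px",np.linalg.norm(plane(C,[(u,v)],z)-plane(C,[(u,v+1)],z)))
g=cv2.cvtColor(im,cv2.COLOR_BGR2GRAY).astype(int); print([(q,*im[q,int(u)-3:int(u)+4].mean(0).astype(int)) for q in range(int(v)-10,int(v)+9)])
E
python3 e.py w11 54.8 27.5; python3 - <<'E'
from m import *
C=cam("wrist",pickle.load(open("w11.pkl","rb"))); m=fg(cv2.imread("pics/w11.png"),11)
print(arcs(C,outline(m,(230,110,420,205)),36,7,None,50))
E
```

```text
[617.68757929 112.46876504 123.71889553] [-0.3769382   0.08607248 -2.38322951]
front edge expected 323.98850818378554 184.17142433186672 mm/px 0.6255783368928277
[(174, np.int64(66), np.int64(103), np.int64(140)), (175, np.int64(73), np.int64(113), np.int64(152)), (176, np.int64(75), np.int64(116), np.int64(159)), (177, np.int64(78), np.int64(122), np.int64(165)), (178, np.int64(82), np.int64(126), np.int64(170)), (179, np.int64(83), np.int64(129), np.int64(173)), (180, np.int64(84), np.int64(130), np.int64(174)), (181, np.int64(82), np.int64(129), np.int64(174)), (182, np.int64(78), np.int64(126), np.int64(172)), (183, np.int64(105), np.int64(139), np.int64(169)), (184, np.int64(113), np.int64(141), np.int64(165)), (185, np.int64(110), np.int64(139), np.int64(164)), (186, np.int64(111), np.int64(139), np.int64(164)), (187, np.int64(106), np.int64(137), np.int64(163)), (188, np.int64(116), np.int64(144), np.int64(167)), (189, np.int64(205), np.int64(223), np.int64(230)), (190, np.int64(157), np.int64(174), np.int64(179)), (191, np.int64(93), np.int64(101), np.int64(104)), (192, np.int64(91), np.int64(99), np.int64(101))]
{'far': ([627.9, 112.8, 43.8], np.float64(0.21), 36), 'near': ([619.3, 112.8], np.float64(0.25), 97)}
```

Now the glass front edge (row 183) matches the expected 184, so the jar is centred. Descending in small force-checked steps.

arm_command --pt "0.04 0 0.3 0 -1" --pt "0 0 0.5 0 -1" --pt "0 0 0.3 0 -1" --pt "0 0 0.17 0 -1" --pt "0 0 0 0 -1"

```text
time: 32.32
ee_pos: [618.7, 112.4, 90.9]
ee_rot: [3.142, 0.003, 0.001]
wrist_force: [0.1, -0.2, -1.5]
opening: 53.1
grip_force: 45.0
```

arm_command --pt "0 0 0.15 0 -1" --pt "0 0 0.15 0 -1" --pt "0 0 0 0 -1" --pt "0 0 0 0 -1" --pt "0 0 0 0 -1"

```text
time: 32.73
ee_pos: [620.1, 112.3, 85.2]
ee_rot: [-3.142, -0.0, 0.0]
wrist_force: [-0.0, 0.3, -1.9]
opening: 53.0
grip_force: 45.0
```

arm_command --pt "-0.05 -0.01 0.15 0 -1" --pt "0 0 0.15 0 -1" --pt "0 0 0 0 -1" --pt "0 0 0 0 -1"

```text
time: 33.07
ee_pos: [618.3, 112.5, 77.0]
ee_rot: [-3.142, 0.001, 0.0]
wrist_force: [0.5, 0.6, -2.5]
opening: 53.2
grip_force: 45.0
```

No contact. Continue.

arm_command --pt "0 0 0.12 0 -1" --pt "0 0 0.12 0 -1" --pt "0 0 0 0 -1" --pt "0 0 0 0 -1"

```text
time: 33.4
ee_pos: [618.4, 112.5, 71.1]
ee_rot: [3.142, 0.001, 0.0]
wrist_force: [-0.4, -0.3, -3.1]
opening: 53.2
grip_force: 45.0
```

arm_command --pt "0 0 0.1 0 -1" --pt "0 0 0.06 0 -1" --pt "0 0 0 0 -1" --pt "0 0 0 0 -1"

```text
time: 33.73
ee_pos: [618.5, 112.5, 67.2]
ee_rot: [3.142, 0.0, 0.0]
wrist_force: [0.6, -0.0, -2.0]
opening: 52.8
grip_force: 45.0
```

arm_command --pt "0 0 0.06 0 -1" --pt "0 0 0.04 0 -1" --pt "0 0 0 0 -1" --pt "0 0 0 0 -1"

```text
time: 34.07
ee_pos: [618.6, 112.6, 64.9]
ee_rot: [-3.142, -0.0, 0.0]
wrist_force: [-0.5, 0.2, -0.4]
opening: 52.8
grip_force: 45.0
```

arm_command --pt "0 0 0.03 0 -1" --pt "0 0 0 0 0.4" --pt "0 0 0 0 0.4" --pt "0 0 0 0 1" --pt "0 0 0 0 1"

```text
time: 34.48
ee_pos: [618.7, 112.5, 64.2]
ee_rot: [-3.142, -0.0, 0.0]
wrist_force: [0.1, 0.1, -0.2]
opening: 74.1
grip_force: 0.0
```

arm_command --pt "0 0 -0.5 0 1" --pt "0 0 -1 0 1" --pt "0 0 -1 0 1" --pt "0 0 -1 0 1" --pt "0 0 -0.8 0 1"

```text
time: 34.9
ee_pos: [619.1, 112.5, 173.6]
ee_rot: [-3.142, -0.002, 0.0]
wrist_force: [0.0, 0.1, -0.4]
opening: 92.8
grip_force: 0.0
```

arm_command --pt "-0.6 0.8 -0.5 0 1" --pt "-0.7 0.9 0 0 1" --pt "0 0 0 0 1" --pt "0 0 0 0 1"

```text
time: 35.23
ee_pos: [585.8, 69.3, 184.6]
ee_rot: [-3.141, -0.001, -0.001]
wrist_force: [-0.6, 0.6, -0.5]
opening: 92.9
grip_force: 0.0
```

```bash
python3 - <<'E'
from m import *
s=bot.observe(); w=bot.read_camera("wrist")[:,:,::-1].copy(); sc=bot.read_camera("scene")[:,:,::-1].copy()
cv2.imwrite("pics/w12.png",w); cv2.imwrite("pics/s12.png",sc); pickle.dump(s,open("w12.pkl","wb")); print(s["ee_pos"])
# tilt check: bright glass rim ring (neck, r 24 at z 79) vs prediction; compare scene to s6 (tilted)
C=cam("wrist",s); m=fg(w,11); print("jar rim predicted px",proj(C,(619.5,112.7,79))[0].round())
c=outline(m,(0,0,330,200)); print(c.min(0),c.max(0))
S=cam("scene"); print("scene predicted axis px",proj(S,[(619.5,112.7,36),(619.5,112.7,79),(619.5,112.7,132)]).round(1))
h=cv2.cvtColor(sc,cv2.COLOR_BGR2HSV)
for f in ("s6","s12"):
    h=cv2.cvtColor(cv2.imread(f"pics/{f}.png"),cv2.COLOR_BGR2HSV)
    b=((h[...,0]>10)&(h[...,0]<28)&(h[...,1]>70)&(h[...,2]<215)); print(f,[(r,np.nonzero(b[r,245:300])[0].mean().round(1)+245) for r in (182,186,190,194,198,202) if b[r,245:300].any()])
E
```

```text
[585.78147706  69.32017764 184.56122111]
jar rim predicted px [265. 161.]
[2. 2.] [118. 196.]
scene predicted axis px [[259.5 215.2]
 [258.  200.3]
 [256.  181.1]]
s6 [(182, np.float64(257.5)), (186, np.float64(264.7)), (190, np.float64(267.7)), (194, np.float64(266.0)), (198, np.float64(265.0)), (202, np.float64(266.4))]
s12 [(182, np.float64(257.5)), (186, np.float64(258.3)), (190, np.float64(256.5)), (194, np.float64(257.0)), (198, np.float64(256.5)), (202, np.float64(260.9))]
```

The brush axis in the scene view now lies on the predicted column (257), so the jar is upright and seated. Next is the small jar; first I'll see which way its stick leans.

```bash
python3 - <<'E'
from m import *
for w,uv in (("w1",(199,229)),("w3",(577,271)),("w2",(362,270))):
    C=cam("wrist",pickle.load(open(w+".pkl","rb"))); print(w,plane(C,uv,88)[0].round(), plane(C,uv,50)[0].round())
T=cam("top"); t=cv2.imread("pics/top0.png"); m=fg(t,14)
for n,b,z in (("sjar",(362,215,400,252),49),("drop",(434,218,456,240),87),("bjar",(290,200,335,245),57)):
    c=outline(m,b); (u,v),r=cv2.minEnclosingCircle(c.astype(np.float32)); print(n,u,v,r,plane(T,(u,v),z*.5)[0].round(1),plane(T,(u,v),z)[0].round(1))
E
```

```text
w1 [ 428. -159.   88.] [ 414. -145.   50.]
w3 [ 432. -162.   88.] [ 413. -192.   50.]
w2 [ 432. -159.   88.] [ 413. -164.   50.]
sjar 380.2862854003906 233.01612854003906 10.161775588989258 [ 417.6 -165.8   24.5] [ 416.5 -162.9   49. ]
drop 442.25 230.0 8.004005432128906 [ 422.3 -319.    43.5] [ 420.2 -308.6   87. ]
bjar 309.5 221.0 12.257750511169434 [450.4  14.4  28.5] [448.4  13.7  57. ]
```

arm_command --pt "-0.6 0.8 0 0 1" --pt "-0.7 0.95 0 0 1" --pt "-0.7 0.95 0 0 1" --pt "-0.7 0.95 0 0 1" --pt "-0.7 0.95 0 0 1"

```text
time: 35.75
ee_pos: [500.9, -45.1, 183.6]
ee_rot: [-3.141, 0.0, 0.002]
wrist_force: [-0.0, -0.3, -0.2]
opening: 93.0
grip_force: 0.0
```

arm_command --pt "-0.7 0.95 0 0 1" --pt "-0.7 0.95 0 0 1" --pt "-0.7 0.95 0 0 1" --pt "-0.7 0.95 0 0 1" --pt "-0.57 0.99 0 0 1"

```text
time: 36.17
ee_pos: [416.5, -165.1, 183.9]
ee_rot: [-3.141, 0.0, 0.002]
wrist_force: [0.3, 0.4, 0.2]
opening: 92.9
grip_force: 0.0
```

arm_command --pt "0 0 0 0 1" --pt "0 0 0 0 1"

```text
time: 36.33
ee_pos: [417.2, -165.5, 184.0]
ee_rot: [-3.141, -0.0, -0.002]
wrist_force: [0.5, -0.3, -0.1]
opening: 92.9
grip_force: 0.0
```

```bash
python3 e.py w13 184.6 23; python3 - <<'E'
from m import *
C=cam("wrist",pickle.load(open("w13.pkl","rb"))); im=cv2.imread("pics/w13.png"); m=fg(im,11)
c=outline(m,(240,150,420,310)); print(c.min(0),c.max(0),arcs(C,c,49,0,23,23)); print(proj(C,[(416.5,-165.5,0),(416.5,-165.5,49)]).round())
E
```

```text
[ 417.2409041 -165.5200052  183.9985556] [ 0.51994411 -0.25108481 -0.10208033]
front edge expected 323.23757042069946 158.97649479322143 mm/px 0.976954860805062
[(148, np.int64(114), np.int64(119), np.int64(167)), (149, np.int64(114), np.int64(120), np.int64(167)), (150, np.int64(114), np.int64(120), np.int64(167)), (151, np.int64(115), np.int64(121), np.int64(167)), (152, np.int64(113), np.int64(119), np.int64(167)), (153, np.int64(113), np.int64(120), np.int64(167)), (154, np.int64(114), np.int64(119), np.int64(166)), (155, np.int64(115), np.int64(121), np.int64(167)), (156, np.int64(114), np.int64(119), np.int64(166)), (157, np.int64(114), np.int64(120), np.int64(167)), (158, np.int64(114), np.int64(120), np.int64(167)), (159, np.int64(114), np.int64(119), np.int64(167)), (160, np.int64(115), np.int64(117), np.int64(168)), (161, np.int64(108), np.int64(134), np.int64(158)), (162, np.int64(115), np.int64(142), np.int64(155)), (163, np.int64(113), np.int64(139), np.int64(154)), (164, np.int64(135), np.int64(158), np.int64(170)), (165, np.int64(164), np.int64(182), np.int64(188)), (166, np.int64(133), np.int64(161), np.int64(169))]
[298. 162.] [349. 218.] {'far': ([419.8, -165.7], np.float64(0.84), 62), 'near': ([414.4, -166.0], np.float64(0.34), 66)}
[[323. 183.]
 [323. 196.]]
```

arm_command --pt "-0.05 0 0.8 0 1" --pt "0 0 1 0 1" --pt "0 0 1 0 1" --pt "0 0 1 0 1" --pt "0 0 1 0 1"

```text
time: 36.8
ee_pos: [416.9, -163.3, 63.1]
ee_rot: [-3.141, -0.001, 0.003]
wrist_force: [0.4, 0.0, -0.1]
opening: 93.1
grip_force: 0.0
```

arm_command --pt "0 0 0.7 0 1" --pt "0 0 0.3 0 1" --pt "0 0 0.08 0 1" --pt "0 0 0 0 0.3" --pt "0 0 0 0 0.3"

```text
time: 37.22
ee_pos: [416.7, -164.8, 37.9]
ee_rot: [3.141, -0.001, 0.001]
wrist_force: [0.3, 0.1, 0.7]
opening: 83.6
grip_force: 0.0
```

arm_command --pt "0 0 0 0 -1" --pt "0 0 0 0 -1" --pt "0 0 0 0 -1" --pt "0 0 0 0 -1" --pt "0 0 0 0 -1" --squeeze 8

```text
time: 37.63
ee_pos: [415.9, -165.0, 37.5]
ee_rot: [3.141, -0.001, 0.0]
wrist_force: [0.5, 0.8, -0.5]
opening: 51.0
grip_force: 0.0
```

arm_command --pt "0 0 0 0 -1" --pt "0 0 0 0 -1" --pt "0 0 0 0 -1" --pt "0 0 0 0 -1" --squeeze 30

```text
time: 37.97
ee_pos: [416.0, -165.2, 37.5]
ee_rot: [3.141, -0.001, 0.0]
wrist_force: [-0.5, -1.6, 4.9]
opening: 44.7
grip_force: 30.0
```

arm_command --pt "0 0 -0.3 0 -1" --pt "0 0 -0.7 0 -1" --pt "0 0 -0.9 0 -1" --pt "0 0 -0.9 0 -1" --pt "0.3 -0.2 -0.4 0 -1"

```text
time: 38.38
ee_pos: [423.2, -160.2, 119.5]
ee_rot: [3.141, -0.001, -0.0]
wrist_force: [0.8, 0.9, -2.4]
opening: 44.5
grip_force: 30.0
```

arm_command --pt "0.7 -0.4 0 0 -1" --pt "0.9 -0.55 0 0 -1" --pt "0.9 -0.55 0 0 -1" --pt "0.9 -0.55 0 0 -1" --pt "0.9 -0.55 0 0 -1"

```text
time: 38.8
ee_pos: [531.2, -93.5, 117.2]
ee_rot: [-3.141, 0.001, 0.0]
wrist_force: [0.7, -0.4, -1.5]
opening: 45.2
grip_force: 30.0
```

arm_command --pt "0.9 -0.55 0 0 -1" --pt "0.9 -0.55 0 0 -1" --pt "0.9 -0.55 0 0 -1" --pt "0.9 -0.5 0 0 -1" --pt "0.5 -0.4 0 0 -1"

```text
time: 39.22
ee_pos: [634.8, -29.4, 116.9]
ee_rot: [-3.141, 0.0, 0.001]
wrist_force: [0.3, -0.6, -1.2]
opening: 44.7
grip_force: 30.0
```

arm_command --pt "0.13 -0.09 0 0 -1" --pt "0 0 0 0 -1" --pt "0 0 0 0 -1" --pt "0 0 0 0 -1"

```text
time: 39.55
ee_pos: [635.2, -29.2, 117.0]
ee_rot: [-3.142, 0.001, -0.0]
wrist_force: [0.9, -0.4, -1.6]
opening: 44.7
grip_force: 30.0
```

```bash
python3 e.py w14 37.5 23; python3 - <<'E'
from m import *
C=cam("wrist",pickle.load(open("w14.pkl","rb"))); m=fg(cv2.imread("pics/w14.png"),11)
print(arcs(C,outline(m,(230,100,420,215)),24,7,None,45))
E
```

```text
[635.23979169 -29.22275699 116.96364595] [ 0.8612402  -0.42439066 -1.60669554]
front edge expected 324.1575013032426 198.8252744278693 mm/px 0.5871337693384252
[(188, np.int64(86), np.int64(132), np.int64(178)), (189, np.int64(86), np.int64(132), np.int64(177)), (190, np.int64(82), np.int64(129), np.int64(173)), (191, np.int64(80), np.int64(124), np.int64(168)), (192, np.int64(76), np.int64(119), np.int64(162)), (193, np.int64(73), np.int64(113), np.int64(154)), (194, np.int64(67), np.int64(104), np.int64(143)), (195, np.int64(63), np.int64(98), np.int64(133)), (196, np.int64(60), np.int64(94), np.int64(129)), (197, np.int64(62), np.int64(95), np.int64(131)), (198, np.int64(64), np.int64(99), np.int64(137)), (199, np.int64(69), np.int64(107), np.int64(145)), (200, np.int64(67), np.int64(108), np.int64(151)), (201, np.int64(91), np.int64(122), np.int64(152)), (202, np.int64(102), np.int64(127), np.int64(148)), (203, np.int64(119), np.int64(153), np.int64(182)), (204, np.int64(121), np.int64(157), np.int64(188)), (205, np.int64(122), np.int64(157), np.int64(190)), (206, np.int64(117), np.int64(156), np.int64(190))]
{'far': ([641.7, -31.8, 41.2], np.float64(0.25), 39), 'near': ([636.7, -32.0], np.float64(0.27), 96)}
```

arm_command --pt "0.09 0.11 0.3 0 -1" --pt "0 0 0.6 0 -1" --pt "0 0 0.6 0 -1" --pt "0 0 0.4 0 -1" --pt "0 0 0.2 0 -1"

```text
time: 40.02
ee_pos: [637.3, -31.8, 62.7]
ee_rot: [-3.141, 0.003, -0.0]
wrist_force: [-0.5, 1.1, -1.0]
opening: 45.1
grip_force: 30.0
```

arm_command --pt "0 0 0 0 -1" --pt "0 0 0 0 -1" --pt "0 0 0 0 -1"

```text
time: 40.27
ee_pos: [639.3, -31.7, 65.4]
ee_rot: [3.141, -0.001, 0.0]
wrist_force: [0.2, 0.2, -1.0]
opening: 44.6
grip_force: 30.0
```

arm_command --pt "-0.07 0.01 0.1 0 -1" --pt "0 0 0.1 0 -1" --pt "0 0 0 0 -1" --pt "0 0 0 0 -1" --pt "0 0 0 0 -1"

```text
time: 40.68
ee_pos: [637.0, -31.7, 59.8]
ee_rot: [3.142, -0.0, 0.0]
wrist_force: [-0.3, -1.1, -0.9]
opening: 44.6
grip_force: 30.0
```

arm_command --pt "0 0 0.1 0 -1" --pt "0 0 0.1 0 -1" --pt "0 0 0 0 -1" --pt "0 0 0 0 -1"

```text
time: 41.02
ee_pos: [636.7, -31.6, 54.3]
ee_rot: [-3.141, 0.001, 0.0]
wrist_force: [0.6, 0.4, -0.6]
opening: 44.9
grip_force: 30.0
```

arm_command --pt "0.02 0.01 0.1 0 -1" --pt "0 0 0.08 0 -1" --pt "0 0 0 0 -1" --pt "0 0 0 0 -1"

```text
time: 41.35
ee_pos: [637.3, -31.9, 49.9]
ee_rot: [-3.141, 0.001, 0.0]
wrist_force: [0.1, 0.1, -1.6]
opening: 44.9
grip_force: 30.0
```

arm_command --pt "0 0 0.06 0 -1" --pt "0 0 0.05 0 -1" --pt "0 0 0 0 -1" --pt "0 0 0 0 -1"

```text
time: 41.68
ee_pos: [637.5, -32.0, 47.5]
ee_rot: [3.142, -0.0, 0.0]
wrist_force: [-0.2, 0.2, 1.2]
opening: 45.0
grip_force: 30.0
```

Seated. Release and go on to the dropper.

arm_command --pt "0 0 0 0 0.2" --pt "0 0 0 0 0.2" --pt "0 0 0 0 1" --pt "0 0 0 0 1" --pt "0 0 -0.5 0 1"

```text
time: 42.1
ee_pos: [635.6, -31.6, 57.8]
ee_rot: [-3.14, 0.005, 0.0]
wrist_force: [-0.2, 0.0, 0.4]
opening: 71.1
grip_force: 0.0
```

arm_command --pt "0 0 -1 0 1" --pt "0 0 -1 0 1" --pt "0 0 -1 0 1" --pt "0 0 -1 0 1" --pt "-0.5 0.7 -0.8 0 1"

```text
time: 42.52
ee_pos: [626.8, -47.4, 183.2]
ee_rot: [-3.141, -0.004, 0.003]
wrist_force: [0.1, -0.9, 0.8]
opening: 92.9
grip_force: 0.0
```

arm_command --pt "-0.7 0.95 0 0 1" --pt "-0.7 0.95 0 0 1" --pt "-0.7 0.95 0 0 1" --pt "-0.7 0.95 0 0 1" --pt "-0.7 0.95 0 0 1"

```text
time: 42.93
ee_pos: [536.7, -169.1, 181.2]
ee_rot: [3.141, -0.001, 0.001]
wrist_force: [0.2, -0.3, 0.6]
opening: 92.9
grip_force: 0.0
```

arm_command --pt "-0.7 0.95 0 0 1" --pt "-0.75 0.95 0 0 1" --pt "-0.75 0.95 0 0 1" --pt "-0.75 0.95 0 0 1" --pt "-0.75 0.95 0 0 1"

```text
time: 43.35
ee_pos: [444.1, -288.1, 181.1]
ee_rot: [3.141, -0.001, 0.0]
wrist_force: [0.7, -0.5, 0.1]
opening: 92.7
grip_force: 0.0
```

arm_command --pt "-0.75 0.9 0 0 1" --pt "-0.25 0.25 0 0 1" --pt "0 0 0 0 1" --pt "0 0 0 0 1" --pt "0 0 0 0 1"

```text
time: 43.77
ee_pos: [420.7, -314.9, 180.3]
ee_rot: [-3.141, -0.001, 0.001]
wrist_force: [0.7, 0.5, 0.3]
opening: 92.8
grip_force: 0.0
```

```bash
python3 - <<'E'
from m import *
s=bot.observe(); im=bot.read_camera("wrist")[:,:,::-1].copy(); cv2.imwrite("pics/w15.png",im); pickle.dump(s,open("w15.pkl","wb"))
print(s["time"],s["ee_pos"]); C=cam("wrist",s); m=fg(im,11); print(proj(C,[(422.5,-317,0),(422.5,-317,87)]).round())
c=outline(m,(250,120,410,310)); print(c.min(0),c.max(0)); 
for zn in (0,2): print(arcs(C,c,87,zn,12,15))
v=int(c[:,1].min()); u=int(c[c[:,1]==v][:,0].mean()); print([(r,*im[r,u-2:u+3].mean(0).astype(int)) for r in range(v-4,v+5)], plane(C,(u,v),0)[0]-[15,0,0])
g=(im.min(2)>185).astype(np.uint8); n,l,st,ce=cv2.connectedComponentsWithStats(g[:310])
for k in range(1,n):
    if st[k,4]>40 and 250<ce[k][0]<400: print(st[k],ce[k].round(1),plane(C,st[k,:2]+st[k,2:4]/2-.5,87)[0].round(1))
E
```

```text
43.7667 [ 420.73550821 -314.87256483  180.26942754]
[[325. 181.]
 [326. 207.]]
[310. 167.] [345. 213.]
{'far': ([430.0, -318.4], np.float64(0.6), 48), 'near': ([421.9, -317.1], np.float64(0.68), 53)}
{'far': ([430.0, -318.4], np.float64(0.6), 48), 'near': ([422.2, -317.1], np.float64(0.64), 53)}
[(163, np.int64(85), np.int64(96), np.int64(136)), (164, np.int64(84), np.int64(94), np.int64(136)), (165, np.int64(87), np.int64(96), np.int64(140)), (166, np.int64(87), np.int64(105), np.int64(128)), (167, np.int64(98), np.int64(111), np.int64(116)), (168, np.int64(100), np.int64(111), np.int64(113)), (169, np.int64(100), np.int64(110), np.int64(115)), (170, np.int64(99), np.int64(109), np.int64(113)), (171, np.int64(101), np.int64(112), np.int64(116))] [ 421.71830136 -316.60432288    0.        ]
[321 209  18   4  43] [329.1 210.7] [ 419.7 -319.3   87. ]
[279 265  38  38 784] [298.5 284.3] [ 359.6 -294.6   87. ]
[300 291  33  18 269] [316.9 302. ] [ 345.5 -309.1   87. ]
```

arm_command --pt "0.07 0.09 0.8 0 1" --pt "0 0 1 0 1" --pt "0 0 1 0 1" --pt "0 0 1 0 1" --pt "0 0 0.9 0 1"

```text
time: 44.23
ee_pos: [422.6, -316.5, 61.1]
ee_rot: [-3.141, 0.0, 0.003]
wrist_force: [-0.3, -0.4, 0.0]
opening: 92.8
grip_force: 0.0
```

arm_command --pt "0 0 0.5 0 0.5" --pt "0 0 0.2 0 0" --pt "0 0 0 0 0" --pt "0 0 0 0 0" --pt "0 0 0 0 0"

```text
time: 44.65
ee_pos: [422.8, -318.4, 46.0]
ee_rot: [3.14, -0.001, 0.001]
wrist_force: [-0.5, -0.2, -0.3]
opening: 64.3
grip_force: 0.0
```

arm_command --pt "0 0 0 0 -1" --pt "0 0 0 0 -1" --pt "0 0 0 0 -1" --pt "0 0 0 0 -1" --pt "0 0 0 0 -1" --squeeze 5

```text
time: 45.07
ee_pos: [421.8, -318.2, 45.2]
ee_rot: [3.141, -0.0, 0.0]
wrist_force: [-0.2, -0.7, -0.0]
opening: 31.0
grip_force: 0.1
```

arm_command --pt "0 0 0 0 -1" --pt "0 0 0 0 -1" --pt "0 0 0 0 -1" --squeeze 20

```text
time: 45.32
ee_pos: [421.9, -318.2, 45.1]
ee_rot: [3.141, -0.0, 0.0]
wrist_force: [-0.6, 0.3, 2.2]
opening: 29.6
grip_force: 20.0
```

arm_command --pt "0 0 -0.3 0 -1" --pt "0 0 -0.7 0 -1" --pt "0 0 -0.9 0 -1" --pt "0 0 -0.9 0 -1" --pt "0.4 0 -0.4 0 -1"

```text
time: 45.73
ee_pos: [431.5, -318.6, 127.8]
ee_rot: [3.14, -0.001, -0.0]
wrist_force: [0.4, -0.1, -0.5]
opening: 29.5
grip_force: 20.0
```

arm_command --pt "0.8 0 0 0 -1" --pt "0.9 0 0 0 -1" --pt "1 -0.1 0 0 -1" --pt "1 0 0 0 -1" --pt "1 0 0 0 -1"

```text
time: 46.15
ee_pos: [550.2, -315.1, 125.3]
ee_rot: [-3.141, 0.0, 0.0]
wrist_force: [0.7, 0.3, 0.3]
opening: 29.2
grip_force: 20.0
```

arm_command --pt "1 0 0 0 -1" --pt "0.8 0 0 0 -1" --pt "0.5 0 0 0 -1" --pt "0.2 0 0 0 -1" --pt "0 0 0 0 -1"

```text
time: 46.57
ee_pos: [612.4, -315.1, 124.6]
ee_rot: [-3.141, 0.0, 0.001]
wrist_force: [-0.5, -1.0, -0.1]
opening: 29.8
grip_force: 20.0
```

arm_command --pt "0 0 0 0 -1" --pt "0 0 0 0 -1"

```text
time: 46.73
ee_pos: [610.8, -315.4, 124.9]
ee_rot: [-3.141, 0.001, -0.0]
wrist_force: [-0.2, 1.1, -0.3]
opening: 29.6
grip_force: 20.0
```

```bash
python3 e.py w16 45.1 15; python3 - <<'E'
from m import *
C=cam("wrist",pickle.load(open("w16.pkl","rb"))); m=fg(cv2.imread("pics/w16.png"),11)
print(arcs(C,outline(m,(240,100,410,205)),32,7,None,37.5))
E
```

```text
[ 610.78311617 -315.43365852  124.90727999] [-0.17597665  1.07922751 -0.28387791]
front edge expected 324.05341287501454 208.47462897974526 mm/px 0.6202244233504437
[(198, np.int64(60), np.int64(95), np.int64(132)), (199, np.int64(56), np.int64(88), np.int64(125)), (200, np.int64(110), np.int64(173), np.int64(224)), (201, np.int64(121), np.int64(183), np.int64(234)), (202, np.int64(120), np.int64(182), np.int64(233)), (203, np.int64(122), np.int64(185), np.int64(236)), (204, np.int64(123), np.int64(187), np.int64(238)), (205, np.int64(125), np.int64(189), np.int64(239)), (206, np.int64(119), np.int64(182), np.int64(233)), (207, np.int64(111), np.int64(174), np.int64(225)), (208, np.int64(96), np.int64(148), np.int64(196)), (209, np.int64(108), np.int64(124), np.int64(139)), (210, np.int64(110), np.int64(119), np.int64(121)), (211, np.int64(109), np.int64(121), np.int64(127)), (212, np.int64(111), np.int64(122), np.int64(127)), (213, np.int64(109), np.int64(121), np.int64(125)), (214, np.int64(108), np.int64(120), np.int64(125)), (215, np.int64(111), np.int64(122), np.int64(127)), (216, np.int64(111), np.int64(122), np.int64(126))]
{'far': ([619.3, -315.2, 33.1], np.float64(0.2), 26), 'near': ([681.5, -314.2], np.float64(6.54), 72)}
```

```bash
python3 - <<'E'
from m import *
C=cam("wrist",pickle.load(open("w16.pkl","rb"))); m=fg(cv2.imread("pics/w16.png"),11)
print(proj(C,[(612,-315,7),(649.5,-315,7),(612,-277.5,7),(612,-352.5,7)]).round())
c=outline(m,(240,100,410,205)); print(c.min(0),c.max(0))
for b in ((255,140,395,205),(262,145,386,205)):
    print(arcs(C,outline(m,b),32,7,None,37.5))
E
```

```text
[[323. 199.]
 [323. 152.]
 [276. 198.]
 [370. 199.]]
[278. 153.] [369. 202.]
{'far': ([619.3, -315.2, 33.1], np.float64(0.2), 26), 'near': ([681.5, -314.2], np.float64(6.54), 72)}
{'far': ([619.3, -315.2, 33.1], np.float64(0.2), 26), 'near': ([681.5, -314.2], np.float64(6.54), 72)}
```

arm_command --pt "0.02 0 0.3 0 -1" --pt "0 0 0.6 0 -1" --pt "0 0 0.5 0 -1" --pt "0 0 0.3 0 -1" --pt "0 0 0.1 0 -1"

```text
time: 47.2
ee_pos: [610.9, -314.7, 77.5]
ee_rot: [-3.139, 0.003, 0.0]
wrist_force: [-0.3, -0.4, -0.9]
opening: 29.6
grip_force: 20.0
```

arm_command --pt "0 0 0 0 -1" --pt "0 0 0 0 -1" --pt "0 0 0 0 -1"

```text
time: 47.45
ee_pos: [612.7, -315.8, 80.6]
ee_rot: [3.141, -0.001, 0.0]
wrist_force: [-0.8, -0.0, -0.6]
opening: 29.4
grip_force: 20.0
```

arm_command --pt "-0.05 -0.02 0.15 0 -1" --pt "0 0 0.15 0 -1" --pt "0 0 0 0 -1" --pt "0 0 0 0 -1"

```text
time: 47.78
ee_pos: [610.8, -314.8, 72.1]
ee_rot: [-3.141, 0.001, 0.0]
wrist_force: [0.1, 0.1, 0.0]
opening: 29.8
grip_force: 20.0
```

arm_command --pt "0 0 0.15 0 -1" --pt "0 0 0.1 0 -1" --pt "0 0 0 0 -1" --pt "0 0 0 0 -1"

```text
time: 48.12
ee_pos: [610.9, -314.8, 65.8]
ee_rot: [-3.141, 0.001, 0.0]
wrist_force: [-0.2, -0.0, -0.7]
opening: 29.4
grip_force: 20.0
```

arm_command --pt "0.02 0.01 0.12 0 -1" --pt "0 0 0.12 0 -1" --pt "0 0 0 0 -1" --pt "0 0 0 0 -1"

```text
time: 48.45
ee_pos: [611.4, -315.0, 59.8]
ee_rot: [-3.141, 0.001, 0.0]
wrist_force: [0.4, -0.1, 0.2]
opening: 29.4
grip_force: 20.0
```

arm_command --pt "0 0 0.1 0 -1" --pt "0 0 0.08 0 -1" --pt "0 0 0 0 -1" --pt "0 0 0 0 -1"

```text
time: 48.78
ee_pos: [611.5, -315.2, 55.5]
ee_rot: [-3.141, 0.0, 0.0]
wrist_force: [0.2, 0.1, 0.8]
opening: 29.4
grip_force: 20.0
```

Seated. Release, rise, and go to the loose brush.

arm_command --pt "0 0 0.02 0 -1" --pt "0 0 0 0 -0.1" --pt "0 0 0 0 -0.1" --pt "0 0 0 0 0.8" --pt "0 0 -0.4 0 1"

```text
time: 49.2
ee_pos: [610.3, -314.3, 63.4]
ee_rot: [-3.139, 0.003, 0.0]
wrist_force: [0.1, -0.4, 0.3]
opening: 50.6
grip_force: 0.0
```

arm_command --pt "0 0 -1 0 1" --pt "0 0 -1 0 1" --pt "0 0 -1 0 1" --pt "0 0 -1 0 1" --pt "0 0 -1 0 1"

```text
time: 49.62
ee_pos: [611.5, -315.1, 192.4]
ee_rot: [3.141, -0.001, 0.0]
wrist_force: [0.0, 0.2, -0.2]
opening: 84.2
grip_force: 0.0
```

arm_command --pt "-0.2 -0.8 0 0 1" --pt "-0.25 -0.95 0 0 1" --pt "-0.25 -0.95 0 0 1" --pt "-0.25 -0.95 0 0 1" --pt "-0.25 -0.95 0 0 1"

```text
time: 50.03
ee_pos: [581.1, -199.3, 191.2]
ee_rot: [3.141, -0.001, 0.0]
wrist_force: [-0.4, 0.6, 1.1]
opening: 92.9
grip_force: 0.0
```

arm_command --pt "-0.25 -0.95 0 0 1" --pt "-0.25 -0.95 0 0 1" --pt "-0.25 -0.95 0 0 1" --pt "-0.25 -0.95 0 0 1" --pt "-0.25 -0.95 0 0 1"

```text
time: 50.45
ee_pos: [549.9, -80.4, 191.2]
ee_rot: [3.141, -0.001, 0.0]
wrist_force: [-0.0, 0.2, -0.3]
opening: 93.2
grip_force: 0.0
```

arm_command --pt "-0.25 -0.95 0 0 1" --pt "-0.25 -0.95 0 0 1" --pt "-0.25 -0.95 0 0 1" --pt "-0.25 -0.95 0 0 1" --pt "-0.25 -0.95 0 0 1"

```text
time: 50.87
ee_pos: [518.6, 38.3, 191.2]
ee_rot: [3.141, -0.001, 0.0]
wrist_force: [-0.0, 0.3, -0.1]
opening: 92.9
grip_force: 0.0
```

arm_command --pt "-0.25 -0.95 0 0 1" --pt "-0.25 -0.95 0 0 1" --pt "-0.25 -0.95 0 0 1" --pt "-0.25 -0.95 0 0 1" --pt "-0.25 -0.95 0 0 1"

```text
time: 51.28
ee_pos: [487.3, 157.1, 191.2]
ee_rot: [-3.141, -0.001, 0.0]
wrist_force: [-0.9, -0.0, -0.1]
opening: 93.2
grip_force: 0.0
```

arm_command --pt "-0.25 -0.95 0 0 1" --pt "-0.25 -0.95 0 0 1" --pt "-0.25 -0.95 0 0 1" --pt "-0.25 -0.95 0 0 1" --pt "-0.25 -0.95 0 0 1"

```text
time: 51.7
ee_pos: [456.0, 276.0, 191.3]
ee_rot: [-3.141, -0.001, 0.0]
wrist_force: [0.1, 0.4, -0.5]
opening: 92.8
grip_force: 0.0
```

arm_command --pt "-0.25 -0.9 0 0 1" --pt "-0.1 -0.7 0 0.96 1" --pt "0 0 0 0.96 1" --pt "0 0 0 0 1" --pt "0 0 0 0 1"

```text
time: 52.12
ee_pos: [447.5, 314.9, 190.8]
ee_rot: [-3.141, -0.001, -0.197]
wrist_force: [-0.2, -0.7, -0.1]
opening: 92.8
grip_force: 0.0
```

```bash
python3 - <<'E'
from m import *
s=bot.observe(); im=bot.read_camera("wrist")[:,:,::-1].copy(); cv2.imwrite("pics/w17.png",im); pickle.dump(s,open("w17.pkl","wb"))
print(s["time"],s["ee_pos"],s["ee_rot"]); C=cam("wrist",s); m=fg(im,11)
e=proj(C,[(445.6,320,6.5),(445.6+111*.98,320-111*.2,6.5),(445.6-111*.98,320+111*.2,6.5)]); print(e.round())
u,v=e[0].astype(int); v1=int(e[1][1])
n,l,st,ce=cv2.connectedComponentsWithStats(m[:250,250:400]); k=1+st[1:,4].argmax(); ys,xs=np.nonzero(l==k); print(st[k])
P=plane(C,np.c_[xs+250,ys],7)[:,:2]; L=cv2.fitLine(P.astype(np.float32),cv2.DIST_HUBER,0,.01,.01).ravel(); i=P[:,0].argmax(); print("line",L,"angle",np.arctan2(L[1],L[0]),"tip",P[i], "mid from tip",P[i]-111*L[:2]*np.sign(L[0]))
E
```

```text
52.1167 [447.52027569 314.87899837 190.79708629] [-3.14131643e+00 -6.91640935e-04 -1.97066272e-01]
[[318. 185.]
 [319.  65.]
 [318. 285.]]
[  63   65   13  185 1940]
line [ 9.8038387e-01 -1.9709757e-01  4.6965680e+02  3.1452036e+02] angle -0.19839653 tip [554.31588254 297.5398724 ] mid from tip [445.49327359 319.41770291]
```

arm_command --pt "-0.11 -0.16 0.8 0 1" --pt "0 0 1 0 1" --pt "0 0 1 0 1" --pt "0 0 1 0 0.5" --pt "0 0 1 0 0.2"

```text
time: 52.58
ee_pos: [446.1, 318.5, 69.6]
ee_rot: [-3.141, -0.001, -0.199]
wrist_force: [-0.3, 1.3, 0.3]
opening: 83.8
grip_force: 0.0
```

arm_command --pt "0 0 0.9 0 0" --pt "0 0 0.6 0 0" --pt "0 0 0.3 0 0" --pt "0 0 0 0 0" --pt "0 0 0 0 0"

```text
time: 53.0
ee_pos: [446.2, 318.9, 25.6]
ee_rot: [-3.141, -0.0, -0.2]
wrist_force: [-0.1, -0.4, -0.3]
opening: 51.0
grip_force: 0.0
```

arm_command --pt "0 0 0.2 0 0" --pt "0 0 0.1 0 0" --pt "0 0 0 0 -1" --pt "0 0 0 0 -1" --pt "0 0 0 0 -1" --squeeze 12

```text
time: 53.42
ee_pos: [445.8, 319.3, 18.1]
ee_rot: [-3.141, -0.001, -0.2]
wrist_force: [-0.5, -0.2, -0.0]
opening: 31.1
grip_force: 0.0
```

arm_command --pt "0 0 0 0 -1" --pt "0 0 0 0 -1" --pt "0 0 0 0 -1" --pt "0 0 0 0 -1" --pt "0 0 0 0 -1"

```text
time: 53.83
ee_pos: [445.7, 319.3, 17.8]
ee_rot: [-3.141, -0.0, -0.201]
wrist_force: [-1.4, -1.0, 1.5]
opening: 12.3
grip_force: 12.0
```

arm_command --pt "0 0 -0.5 0 -1" --pt "0 0 -0.9 0 -1" --pt "0 0 -1 -0.55 -1" --pt "0 0 -1 -0.55 -1" --pt "0 0 -1 0 -1"

```text
time: 54.25
ee_pos: [445.3, 319.1, 128.5]
ee_rot: [3.141, 0.001, -0.083]
wrist_force: [-0.0, -0.2, 0.2]
opening: 12.8
grip_force: 12.0
```

arm_command --pt "0 0 -1 0 -1" --pt "0 0 -0.8 0 -1" --pt "0.2 0.6 -0.2 0 -1" --pt "0.45 0.95 0 0 -1" --pt "0.45 0.95 0 0 -1"

```text
time: 54.67
ee_pos: [467.9, 254.5, 178.5]
ee_rot: [-3.141, -0.002, -0.083]
wrist_force: [0.2, 0.9, -0.8]
opening: 13.2
grip_force: 12.0
```

arm_command --pt "0.45 0.95 0 0 -1" --pt "0.45 0.95 0 0 -1" --pt "0.45 0.95 0 0 -1" --pt "0.45 0.95 0 0 -1" --pt "0.45 0.95 0 0 -1"

```text
time: 55.08
ee_pos: [513.8, 130.3, 177.6]
ee_rot: [-3.142, 0.0, -0.085]
wrist_force: [0.2, -0.9, -0.5]
opening: 13.5
grip_force: 12.0
```

arm_command --pt "0.45 0.95 0 0 -1" --pt "0.45 0.95 0 0 -1" --pt "0.45 0.95 0 0 -1" --pt "0.45 0.95 0 0 -1" --pt "0.45 0.95 0 0 -1"

```text
time: 55.5
ee_pos: [559.7, 7.1, 177.5]
ee_rot: [-3.141, 0.0, -0.086]
wrist_force: [1.0, 0.4, 0.3]
opening: 12.7
grip_force: 12.0
```

arm_command --pt "0.45 0.95 0 0 -1" --pt "0.45 0.95 0 0 -1" --pt "0.45 0.95 0 0 -1" --pt "0.45 0.95 0 0 -1" --pt "0.45 0.95 0 0 -1"

```text
time: 55.92
ee_pos: [605.6, -116.0, 177.4]
ee_rot: [-3.141, 0.0, -0.086]
wrist_force: [-0.4, 0.3, 0.4]
opening: 12.9
grip_force: 12.0
```

arm_command --pt "0.4 0.8 0 0 -1" --pt "0.2 0.4 0 0 -1" --pt "0 0 0 0 -1" --pt "0 0 0 0 -1" --pt "0 0 0 0 -1"

```text
time: 56.33
ee_pos: [617.3, -144.6, 177.5]
ee_rot: [-3.141, 0.001, -0.085]
wrist_force: [0.3, 0.0, -1.5]
opening: 13.1
grip_force: 12.0
```

```bash
python3 - <<'E'
from m import *
s=bot.observe(); im=bot.read_camera("wrist")[:,:,::-1].copy(); cv2.imwrite("pics/w18.png",im); pickle.dump(s,open("w18.pkl","wb"))
print(s["time"],s["ee_pos"],s["ee_rot"],s["opening"]); C=cam("wrist",s)
d=np.array([627.2,-173.0])-s["ee_pos"][:2]; y=s["ee_rot"][2]; print("tool shift units",(d@[np.cos(y),np.sin(y)]/25).round(3),(d@[np.sin(y),-np.cos(y)]/25).round(3))
h=cv2.cvtColor(im,cv2.COLOR_BGR2HSV)
m=((h[...,0]>4)&(h[...,0]<30)&(h[...,1]>70)&(h[...,2]>90)&(fg(im,11)>0)).astype(np.uint8)
print(proj(C,[(627.2+65,-173-5.5,10),(627.2+50,-173-4.2,42),(627.2-50,-173+4.2,42),(627.2,-173,10)]).round())
for r in range(0,230,12):
    xs=np.nonzero(m[r,200:440])[0]+200
    if len(xs): 
        g=np.split(xs,np.nonzero(np.diff(xs)>2)[0]+1); print(r,[(int(a[0]),int(a[-1])) for a in g if len(a)>3])
cv2.imwrite("pics/c18.png",cv2.resize(im[0:270,200:450],None,fx=2.2,fy=2.2))
E
```

```text
56.3333 [ 617.26460805 -144.57264736  177.45671084] [-3.14069386e+00  9.25196063e-04 -8.48220291e-02] 13.093930930914956
tool shift units 0.492 1.099
[[355. 100.]
 [358. 119.]
 [354. 236.]
 [353. 173.]]
12 []
24 [(315, 327)]
36 [(312, 330)]
48 [(310, 332)]
60 [(255, 258), (308, 334)]
72 [(307, 334)]
84 [(310, 333)]
108 [(333, 344), (350, 382)]
120 [(333, 386)]
132 [(333, 371), (375, 381)]
144 [(200, 220), (333, 350), (357, 380)]
156 [(206, 232), (333, 370), (373, 380)]
168 [(218, 237), (313, 379)]
180 [(220, 238), (313, 378)]
192 [(215, 236), (313, 378)]
204 [(204, 229), (313, 349), (355, 377)]
216 [(200, 211), (313, 377)]
228 [(313, 378)]
```

View pics/c18.png

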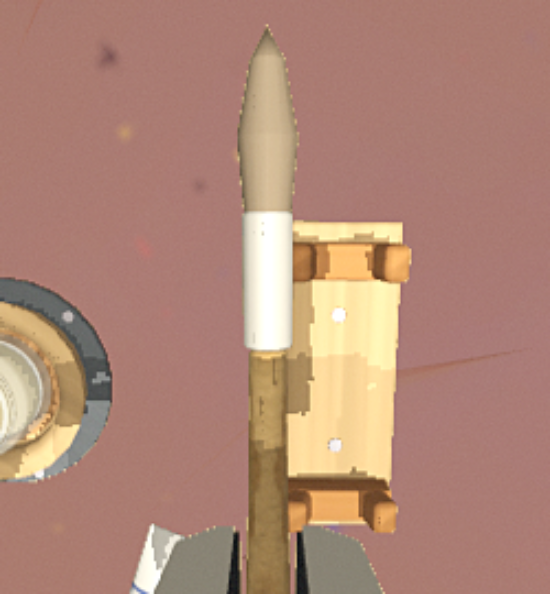

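The brush is held level, parallel to the rest. The rest's screws are at full-image (353.6,142.7) and (351.8,202.3).

```bash
python3 - <<'E'
from m import *
s=pickle.load(open("w18.pkl","rb")); C=cam("wrist",s)
a,b=plane(C,[(353.6,142.7),(351.8,202.3)],10); c=(a+b)/2; y=s["ee_rot"][2]; ra=np.arctan2(*(a-b)[1::-1])
print(c,ra); sd=plane(C,[(200+345/2.2,262/2.2),(200+341/2.2,508/2.2)],30); print(sd,sd.mean(0))
P=plane(C,[(200+267/2.2,28/2.2),(200+268/2.2,590/2.2)],s["ee_pos"][2]-11); print("brush tip",P[0],"ang",np.arctan2(*(P[0]-P[1])[1::-1]),"mid",P[0]-111*(P[0]-P[1])/np.linalg.norm(P[0]-P[1]))
d=c[:2]-s["ee_pos"][:2]; print((d@[np.cos(y),np.sin(y)]/25).round(3),(d@[np.sin(y),-np.cos(y)]/25).round(3))
E
```

```text
[ 626.92298281 -172.88876237   10.        ] -0.08888444626844856
[[ 676.73629414 -177.62422093   30.        ]
 [ 577.17450084 -170.38206127   30.        ]] [ 626.95539749 -174.0031411    30.        ]
brush tip [ 728.77870884 -152.4368544   166.45671084] ang -0.08169758404126298 mid [ 618.14893734 -143.37850708  166.45671084]
0.481 1.096
```

arm_command --pt "0.2 0.5 0 0 -1" --pt "0.2 0.5 0 0 -1" --pt "0.06 0.1 0.5 0 -1" --pt "0 0 1 0 -1" --pt "0 0 1 0 -1"

```text
time: 56.8
ee_pos: [627.8, -175.6, 114.7]
ee_rot: [3.141, -0.003, -0.086]
wrist_force: [-0.0, 0.5, -0.5]
opening: 12.9
grip_force: 12.0
```

arm_command --pt "0 0 1 0 -1" --pt "0 0 0.7 0 -1" --pt "0 0 0.3 0 -1" --pt "0 0 0 0 -1" --pt "0 0 0 0 -1"

```text
time: 57.22
ee_pos: [627.0, -174.6, 65.0]
ee_rot: [-3.141, 0.0, -0.086]
wrist_force: [0.1, -0.2, 0.1]
opening: 12.9
grip_force: 12.0
```

arm_command --pt "0 -0.05 0.3 0 -1" --pt "0 0 0.2 0 -1" --pt "0 0 0.1 0 -1" --pt "0 0 0 0 -1" --pt "0 0 0 0 -1"

```text
time: 57.63
ee_pos: [627.1, -173.0, 50.4]
ee_rot: [3.142, -0.0, -0.085]
wrist_force: [-0.1, 0.2, 0.4]
opening: 12.7
grip_force: 12.0
```

arm_command --pt "0 0 0.12 0 -1" --pt "0 0 0.06 0 -1" --pt "0 0 0 0 -1" --pt "0 0 0 0 -1"

```text
time: 57.97
ee_pos: [627.0, -173.0, 45.6]
ee_rot: [-3.142, 0.0, -0.085]
wrist_force: [-0.4, 1.1, -0.6]
opening: 12.7
grip_force: 12.0
```

arm_command --pt "0 0 0.05 0 -1" --pt "0 0 0 0 -1" --pt "0 0 0 0 -0.5" --pt "0 0 0 0 -0.5" --pt "0 0 0 0 0"

```text
time: 58.38
ee_pos: [627.1, -173.1, 44.5]
ee_rot: [3.142, -0.0, -0.086]
wrist_force: [-0.2, -0.3, -0.8]
opening: 25.6
grip_force: 0.0
```

arm_command --pt "0 0 0 0 0" --pt "0 0 0 0 0.3" --pt "0 0 -0.4 0 0.5" --pt "0 0 -1 0 0.5" --pt "0 0 -1 0 0.5"

```text
time: 58.8
ee_pos: [626.1, -172.7, 104.4]
ee_rot: [-3.141, 0.003, -0.086]
wrist_force: [0.6, -0.5, -0.2]
opening: 58.3
grip_force: 0.0
```

arm_command --pt "0 0 -1 0 1" --pt "-0.5 -0.2 -1 0 1" --pt "-1 -0.2 -1 0 1" --pt "-0.5 0 -0.5 0 1" --pt "0 0 0 0 1"

```text
time: 59.22
ee_pos: [577.9, -159.0, 196.8]
ee_rot: [3.139, -0.006, -0.085]
wrist_force: [0.2, -0.9, -0.3]
opening: 90.4
grip_force: 0.0
```

arm_command --pt "0 0 0 0 1" --pt "0 0 0 0 1" --pt "0 0 0 0 1"

```text
time: 59.47
ee_pos: [578.1, -158.8, 190.6]
ee_rot: [-3.141, 0.002, -0.086]
wrist_force: [-0.1, -0.5, -0.3]
opening: 93.0
grip_force: 0.0
```

```bash
python3 - <<'E'
from m import *
s=bot.observe(); im=bot.read_camera("wrist")[:,:,::-1].copy(); cv2.imwrite("pics/w19.png",im); pickle.dump(s,open("w19.pkl","wb"))
sc=bot.read_camera("scene")[:,:,::-1].copy(); cv2.imwrite("pics/s19.png",sc)
print(s["time"],s["ee_pos"],s["ee_rot"]); C=cam("wrist",s); S=cam("scene")
# brush ferrule (white) and line
g=(im.min(2)>170).astype(np.uint8); n,l,st,ce=cv2.connectedComponentsWithStats(g[:300])
for k in range(1,n):
    if st[k,4]>60: print("white",st[k],ce[k].round(),plane(C,ce[k],40)[0].round(1))
print("pred ferrule (held geometry): tip at",(627+111,-173-9.5)," narrow cap",proj(C,(611.5,-315,97))[0].round(), "med rim",proj(C,(636.7,-32,59))[0].round(),"wide",proj(C,(619.5,112.7,79))[0].round())
m=fg(im,11); c=outline(m,(250,0,420,300)); P=plane(C,c,33)[:,:2]; i=P[:,0].argmax(); print("brush tip",P[i],c[i])
# yellow & tube vs start via top camera masks
t0=cv2.imread("pics/top0.png"); t1=bot.read_camera("top")[:,:,::-1].copy(); cv2.imwrite("pics/t19.png",t1)
for nm,b in (("yellow",(232,222,264,254)),("tube",(332,172,364,214)),("dropstand",(418,140,456,176)),("medstand",(308,132,346,170))):
    f=lambda t:(lambda m:cv2.moments(m[b[1]:b[3],b[0]:b[2]],True))(fg(t,14)); a,d=f(t0),f(t1); print(nm,[round(a[k]/a['m00']-d[k]/d['m00'],2) for k in("m10","m01")],a['m00'],d['m00'])
E
```

```text
59.4667 [ 578.11713714 -158.81504089  190.59435872] [-3.14086787e+00  1.66518145e-03 -8.56283040e-02]
white [329  34  11  37 403] [334.  52.] [ 691.3 -176.9   40. ]
white [348  83   9  82 337] [352. 122.] [ 635.5 -187.7   40. ]
white [134 113  59  49 633] [171. 136.] [636.6 -32.5  40. ]
white [501 123  13  21  88] [506. 133.] [ 615.3 -318.8   40. ]
white [626 123  14  49 418] [634. 150.] [ 590.8 -430.    40. ]
white [515 126  33  30 546] [529. 141.] [ 606.6 -338.4   40. ]
white [498 142  22  27 136] [507. 154.] [ 596.9 -320.8   40. ]
white [466 149  28  19 135] [478. 160.] [ 593.7 -295.8   40. ]
white [ 609  174   31  100 2060] [625. 228.] [ 519.1 -432.9   40. ]
white [244 199  39  37 900] [262. 218.] [ 556.8 -100.5   40. ]
white [  0 200  29  14 135] [ 13. 207.] [585.7 124.   40. ]
white [ 232  228   37   49 1033] [248. 253.] [523.  -82.8  40. ]
pred ferrule (held geometry): tip at (738, -182.5)  narrow cap [542. 145.] med rim [161. 138.] wide [-30. 179.]
brush tip [ 729.40105409 -175.96343812] [329.   2.]
yellow [0.46, 0.19] 386.0 363.0
tube [-0.24, -3.34] 411.0 1148.0
dropstand [2.92, 1.42] 663.0 1014.0
medstand [-1.74, -0.87] 889.0 931.0
```

```bash
python3 - <<'E'
from m import *
s=pickle.load(open("w19.pkl","rb")); C=cam("wrist",s); im=cv2.imread("pics/w19.png"); m=fg(im,11)
c=outline(m,(440,90,600,230)); print("drop stand+bottle outline",c.min(0),c.max(0),"pt",c[c[:,0].argmax()])
a=np.linspace(0,6.28,60)
for z,r in ((97,12),(68,15)): q=proj(C,np.c_[611.5+r*np.cos(a),-315.1+r*np.sin(a),0*a+z]); print(z,q.min(0).round(),q.max(0).round())
for r in range(118,172,6): print(r,[tuple(im[r,x]) if 0 else int(im[r,x].mean()) for x in range(484,572,4)])
def tube(w,b):
    C=cam("wrist",pickle.load(open(w+".pkl","rb"))); i=cv2.imread(f"pics/{w}.png"); k=fg(i,11); c=outline(k,b); (u,v),_,_=cv2.minAreaRect(c.astype(np.float32)); return plane(C,(u,v),11)[0].round(1)
print(tube("w2",(250,110,325,210)),tube("w3",(430,110,510,210)),tube("w19",(215,190,300,300)))
E
```

```text
drop stand+bottle outline [444.  93.] [547. 171.] pt [547. 145.]
97 [524. 128.] [559. 162.]
68 [500. 121.] [539. 160.]
118 [115, 130, 132, 137, 128, 122, 120, 164, 190, 211, 216, 220, 128, 125, 126, 126, 126, 124, 124, 126, 130, 125]
124 [127, 128, 129, 126, 131, 144, 173, 182, 239, 198, 202, 222, 126, 129, 128, 127, 126, 129, 127, 127, 128, 127]
130 [128, 131, 130, 143, 151, 181, 187, 146, 137, 128, 252, 252, 253, 253, 104, 127, 128, 129, 128, 127, 125, 128]
136 [129, 128, 129, 148, 177, 188, 132, 137, 215, 252, 251, 196, 156, 183, 255, 118, 126, 123, 130, 128, 126, 128]
142 [130, 130, 126, 147, 177, 152, 136, 138, 255, 253, 253, 149, 153, 152, 156, 255, 110, 128, 125, 128, 129, 129]
148 [129, 127, 130, 150, 205, 227, 109, 133, 255, 253, 252, 253, 248, 255, 133, 111, 127, 126, 126, 126, 126, 126]
154 [101, 94, 96, 101, 143, 179, 229, 223, 206, 174, 255, 255, 246, 120, 131, 128, 128, 125, 127, 128, 126, 130]
160 [215, 200, 190, 189, 198, 209, 217, 219, 223, 127, 126, 125, 127, 124, 124, 123, 129, 126, 129, 127, 130, 125]
166 [223, 219, 217, 217, 218, 225, 165, 126, 128, 126, 127, 130, 128, 128, 128, 127, 126, 128, 128, 128, 126, 127]
[520.3 -78.6  11. ] [520. -80.  11.] [516.9 -66.4  11. ]
```

```bash
python3 - <<'E'
from m import *
for w,b in (("w2",(250,110,325,210)),("w3",(430,110,510,210)),("w18",(100,200,200,330)),("w19",(225,190,300,300))):
    C=cam("wrist",pickle.load(open(w+".pkl","rb"))); i=cv2.imread(f"pics/{w}.png").astype(int)
    k=np.zeros(i.shape[:2],bool); x0,y0,x1,y1=b; k[y0:y1,x0:x1]=(i.min(2)>150)[y0:y1,x0:x1]; ys,xs=np.nonzero(k)
    P=plane(C,np.c_[xs,ys],11)[:,:2]; print(w,len(P),P.mean(0).round(1),P.max(0).round(),P.min(0).round(), "far corner",P[(P@[1,0]).argmax()].round(1), P[P[:,1].argmin()].round(1))
E
```

```text
w2 1468 [526.2 -81.8] [565. -57.] [ 487. -114.] far corner [565.5 -86.8] [ 551.1 -114. ]
w3 1727 [528.4 -82.2] [566. -58.] [ 486. -110.] far corner [566.3 -81.1] [ 549.9 -109.6]
w18 287 [606.6  27.9] [621.  78.] [562. -26.] far corner [621.2  67.3] [613.4 -25.7]
w19 1983 [527.6 -83.9] [568. -55.] [ 484. -116.] far corner [567.6 -87.3] [ 553.8 -115.5]
```

The tube and the yellow jar are unmoved, and the bottle, jars and brush are where they should be. Handing in.

```bash
python3 -c "
from workcell import bot
print(bot.hand_in())"
```

```text
the job is handed in; nothing more can be done
None
```

I handed in the job at about 60 s of the 112 s: the dropper bottle, small jar and brush jar are each in their own stand, the brush lies in both notches of the rest, and the yellow jar and paint tube haven't moved; the brush jar wedged at a lean twice before it seated upright, and the hand-in gave no verdict.

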